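Slide the tall amber bottle home into its bay

ROBOT

A 6-joint arm with a two-finger parallel gripper is mounted at the origin on a cart in front of the work surface, level with it; the furniture and walls round the work are solid. World frame = base frame: x ahead of the robot, y to its left, z up, the work surface at z = 0. Lengths are in m, angles in degrees, forces in N, time in s.
With the tool pointing down it reaches from about 0.375 to 0.9 m from the base axis. Payload 3.1 kg.
Tool frame: the origin (TCP) lies on the centre line of the jaws, within the pads' length; the fingertips stand finger_overhang ahead of it and the grasp point (between the pads) lies 5 mm behind it (finger_overhang is the distance from the TCP to the fingertips, in m); z points along the fingers, y is the line along which they close (so a half turn about z gives the same grasp; the last joint's range is limited). The gripper opens to 87 mm and grips with 3 to 60 N. Pads are 19 mm wide; open, the fingers measure 117 mm over their backs; the gripper's body (75 mm by 190 mm) begins 51 mm behind the grasp point.
Start: joints at [64.945, 30.224, 82.088, -0, 67.689, -10.227], TCP at [0.16, 0.604, 0.237] pointing down, gripper open.
Joint ranges: [-176.69, 176.69], [-43.24, 126.21], [12.49, 139.97], [-82, 262], [0, 151.66], [-163.58, 163.58]. Speed limits (degrees/s): [159.86, 159.86, 180, 180, 180, 180].

INTERFACE

Orientations are given as a 3x3 rotation matrix whose columns are the frame's x, y, z axes.
In Python, from rig import read_state, capture, calibration, hand_in, finger_overhang gives the robot as it stands.
- The arm moves only by the tool send_rows, never from a script. Its argument "plan" is a list of rows, each a list of 5 numbers: the closure in counts, from 0 (fully open) to 255 (shut), then the shift along the tool's x, y, z in m, then the turn about the tool's z in rad. A call has 1 to 20 rows; each row shifts and turns the commanded pose from where the row before left it, along the tool's axes as they then stand; what a row does not reach is not made up. A row lasts 1/12 s, in which the tool goes at most 41.7 mm and 7.16 degrees, less where a joint would pass 70% of its speed; a pose out of reach is approached as far as the arm can. A call is refused whole if a number of a shift passes 0.0417 or a number of a turn 0.125, either way. A call with a gripper value outside its range is refused whole. The fingers move at their own pace and stop on an object; the grip force is fixed at half the most. Time passes only in rows, so rows that do not move let the fingers close. It gives the time, the measured TCP pose, the force, the opening and the grip force at its end, in the units of the state.
- read_state(): the state, without advancing time (a new reading comes with each control period).
- capture(name): name is "side" or "top" or "wrist"; returns (picture, depth): 420x560x3 uint8, blue, green, red; 420x560 float32, m along the optical axis (not along the pixel's ray), 0 where there is no reading.
- calibration(name): a dict with "fx", "fy", "cx", "cy" (pixels), "xyz" and "rotation" of the camera in the world. Camera axes: x right, y down, z forward; pixel columns grow to the right and rows downward; lengths in m; the calibration is good to about 2 mm. A picture is of the moment at which its call begins: read the wrist's pose just before it. calibration takes no time and is no camera call; for the wrist camera it gives the pose at the moment of the call.
- hand_in(): hands the job in; it is judged then, once.
The state is a dict: "time_s": time; "joint_positions": joint angles; "qvel": joint speeds; "tau": joint torques, N m; "position": TCP position; "tcp_rot": TCP orientation; "force": force on the tool from outside, world axes, zero at the start; "moment": the same for the moment, N m; "opening": opening from 0.0 (shut) to 1.0 (fully open); "grasp_force": force on a finger pad.
Only numpy, scipy, OpenCV 4.12 (cv2) and the standard library are available. Lean on these libraries where they do the work, as an engineer would, in place of code of your own. Each camera call takes 0.05 s, during which the arm holds its last target. There are 200 camera calls.

TASK

Push the tall amber bottle across the table into the white bottle bay, right home at its back wall. Push it gently with the fingertips or the outside of the fingers, low on its body so that it slides upright without tipping; do not grip it or lift it. Leave the small white-capped jar, the stamp and the gold vial as they are.

Things in the scene. Friction and masses are not known exactly. Their poses are not given: they have to be found in the camera images.
- bottle: upright closed amber dropper bottle, paper label, black cap and bulb: 44 mm diameter (38 at its rounded foot), straight to 75 mm, narrowing to 23 mm diameter or less above 98 mm, 165 mm tall. About 0.25 kg, origin at centre of underside, z up. Friction about 0.6: pushed above about 25 mm it tips instead of sliding. Too tall to pass under a gripper, so lean the hand back or keep it to one side.
- bay: bottle bay, white plastic U, walls 30 mm high, 10 mm thick, no floor, fixed. Origin on the table inside; x runs from mouth to back wall, away from the robot to the left, yaw 0.55 to 0.95 rad. Back wall's inner face at x = +26 mm, side walls' at y = +/-32 mm; walls flare from x = -12 to an 80 mm wide mouth at x = -31. A bottle touching the back wall is centred at x = +4 mm.
- jar: squat screw jar with a white cap, 48 mm diameter, 40 mm tall, standing to the right of the bay; leave alone. Origin at the centre of its underside. Farther right, at y = -0.37 m, runs the fixed window ledge, its top 187 mm above the table: a hand leaning far to the right would strike it. Beyond the bay, at x = 0.70 m and more, stands a dark box whose open lid rises to about 220 mm.
- stamp: hand stamp with a dark turned handle on a 20 x 32 mm wooden block, 54 mm tall, standing left of the bay, behind the press; leave alone. Origin at the centre of its underside.
- vial: small gold screw-cap vial, 22 mm diameter, 29 mm tall, standing left of the bay, behind the press; leave alone. Origin at the centre of its underside.
- pill_press: fixed green hand press near the front edge, an obstacle: base 168 x 124 mm, 297 mm tall, its lever on the right side (y = -58 mm) reaching to x = -100 mm at 297 mm height. Origin on the table under its ram, x away from the robot; base from x = -70 to +100 mm. Pass well clear of it, or above 0.35 m.
Not all that is in view belongs to the job. Of the things like the bottle, leave any that is blue or purple; of the rest the larger one is meant.

How it is judged:
By the outcome, as a careful person would: the job done as asked, in the order asked, and still so for the second after the job is handed in, with the robot touching nothing.
It also fails if it takes over 61 s, if anything falls off the work surface, if the arm or the gripper's body presses on something with over 40 N, if the wrist force passes 120 N, or if a joint passes its speed limit or range.

## Working session

There is one attempt and no reset: what is moved stays moved. The work goes in short steps, Python scripts to look and compute and a tool call to move; the robot and the scene stay as the last step left them, time stands still between calls to the robot, and variables do not carry over. Pictures are saved under pics/ and viewed, at most 10 in all, crops included, and the job is handed in when it is done.

Besides the shell and the picture viewer there is one more tool, called after "Call:" in YAML: its name, and indented under it one key for each argument. send_rows: Moves the arm, as the interface text tells. Its arguments: {"type":"object","properties":{"plan":{"type":"array","items":{"type":"array","items":{"type":"number"}}}},"required":["plan"]}

```bash
mkdir -p pics; ls; python3 - <<'E'
from rig import *
import cv2,numpy as np
s=read_state();print(s['time_s'],s['position'],np.round(s['tcp_rot'],3).tolist(),finger_overhang if not callable(finger_overhang) else finger_overhang())
for n in("top","side"):
    p,d=capture(n);cv2.imwrite(f"pics/{n}0.png",p);np.savez(f"{n}0.npz",p=p,d=d)
    c=calibration(n);print(n,{k:np.round(v,3).tolist() for k,v in c.items()})
E
```

```text
pics
0.0 [0.15958962 0.6035546  0.23558269] [[-0.967, 0.256, -0.001], [0.256, 0.967, -0.002], [0.0, -0.002, -1.0]] 0.014
top {'fx': 471.339, 'fy': 471.339, 'cx': 276.069, 'cy': 207.6, 'xyz': [0.489, -0.039, 1.042], 'rotation': [[0.012, -0.998, 0.066], [-0.999, -0.014, -0.041], [0.042, -0.065, -0.997]]}
side {'fx': 423.026, 'fy': 423.026, 'cx': 282.048, 'cy': 205.492, 'xyz': [0.934, 0.617, 0.457], 'rotation': [[-0.891, 0.208, -0.403], [0.453, 0.445, -0.773], [0.019, -0.871, -0.491]]}
```

View pics/top0.png

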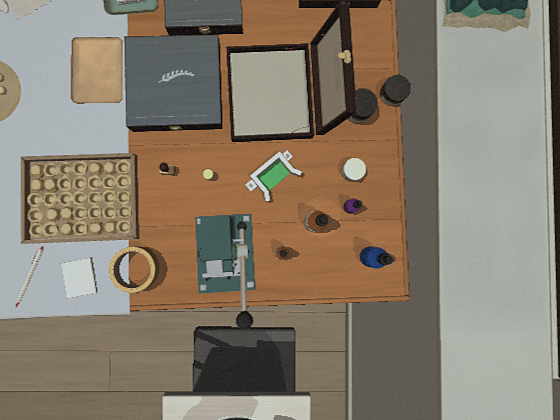

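View pics/side0.png

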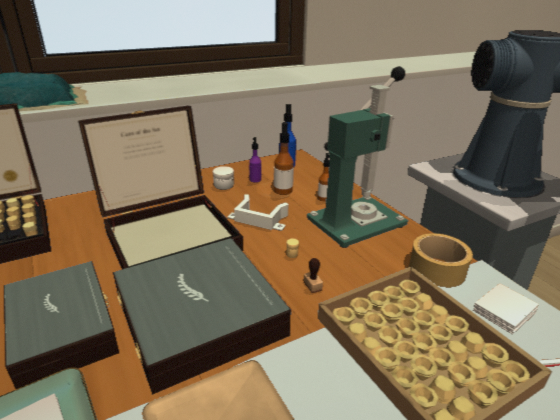

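Top view: bay at (275,175), its mouth facing lower right; large amber bottle at (318,220); small amber one at (284,253), purple at (352,206), blue at (375,257), jar at (355,169), press at (225,250). The side view agrees.

```bash
cat > h.py <<'E'
import numpy as np,cv2
from rig import *
def ray(n,u,v,z,c=None):
    c=c or calibration(n);R=np.array(c['rotation']);o=np.array(c['xyz'])
    d=R@[(u-c['cx'])/c['fx'],(v-c['cy'])/c['fy'],1]
    return o+d*(z-o[2])/d[2]
def cloud(n,d):
    c=calibration(n);v,u=np.mgrid[:420,:560]
    P=np.stack([(u-c['cx'])/c['fx']*d,(v-c['cy'])/c['fy']*d,d],-1)
    P=P@np.array(c['rotation']).T+np.array(c['xyz']);P[d==0]=np.nan
    return P
E
python3 - <<'E'
from h import *
for n,(a,b,c,e) in {"top":(230,130,400,280),"side":(200,90,370,250)}.items():
    p=np.load(n+"0.npz")['p'];cv2.imwrite(f"pics/{n}c.png",cv2.resize(p[b:e,a:c],None,fx=4,fy=4,interpolation=cv2.INTER_CUBIC)[:600,:800])
f=np.load("top0.npz");P=cloud("top",f['d']);Z=P[...,2];p=f['p'].astype(int)
def rep(name,m):
    Q=P[m];print(name,m.sum(),np.round(np.nanmean(Q,0),3),np.round(np.nanpercentile(Q,3,axis=0),3),np.round(np.nanpercentile(Q,97,axis=0),3))
def box(u0,v0,u1,v1):
    m=np.zeros(Z.shape,bool);m[v0:v1,u0:u1]=1;return m
rep("table",box(240,205,265,212))
rep("jar",box(338,153,372,185)&(Z>.03))
rep("bottle>.1",box(300,200,338,236)&(Z>.1)); rep("bottletop",box(300,200,338,236)&(Z>.15))
rep("small",box(272,242,296,262)&(Z>.02))
rep("purple",box(340,195,366,216)&(Z>.02)); rep("blue",box(356,240,396,272)&(Z>.02))
rep("press hi",box(190,205,262,332)&(Z>.2))
rep("pressbase",box(190,205,262,300)&(Z>.01)&(Z<.05))
m=box(240,145,306,205)&(Z>.02)&(Z<.045);rep("bay",m)
h=P[m][:,:2].astype(np.float32);print(cv2.minAreaRect(h),cv2.boxPoints(cv2.minAreaRect(h)))
g=box(240,145,306,205)&(p[...,1]-p[...,2]>40)&(p[...,1]-p[...,0]>40);rep("green",g);print(cv2.minAreaRect(P[g][:,:2].astype(np.float32)))
E
```

```text
table 175 [ 0.557 -0.028 -0.   ] [ 0.55  -0.054 -0.004] [ 0.564 -0.002  0.003]
jar 404 [ 0.642 -0.248  0.04 ] [ 0.622 -0.269  0.035] [ 0.663 -0.227  0.043]
bottle>.1 120 [ 0.527 -0.162  0.148] [ 0.517 -0.172  0.128] [ 0.538 -0.154  0.166]
bottletop 49 [ 0.527 -0.164  0.163] [ 0.522 -0.17   0.152] [ 0.533 -0.158  0.167]
small 157 [ 0.461 -0.091  0.065] [ 0.448 -0.105  0.037] [ 0.474 -0.08   0.109]
purple 190 [ 0.561 -0.239  0.064] [ 0.55  -0.252  0.024] [ 0.575 -0.23   0.111]
blue 513 [ 0.455 -0.28   0.094] [ 0.435 -0.296  0.029] [ 0.473 -0.266  0.165]
press hi 2696 [0.457 0.016 0.239] [ 0.358 -0.026  0.207] [0.524 0.054 0.293]
pressbase 1809 [0.443 0.019 0.018] [ 0.378 -0.032  0.013] [0.538 0.089 0.024]
bay 457 [ 0.634 -0.071  0.029] [ 0.577 -0.129  0.023] [ 0.673 -0.031  0.033]
((0.6272918581962585, -0.07621601223945618), (0.06901140511035919, 0.09984521567821503), 39.95109939575195) [[ 0.56878304 -0.06010297]
 [ 0.632897   -0.13664359]
 [ 0.6858007  -0.09232906]
 [ 0.6216867  -0.01578844]]
green 419 [ 0.63  -0.076  0.001] [ 0.606 -0.102 -0.003] [ 0.655 -0.049  0.004]
((0.630649745464325, -0.07467782497406006), (0.03613900765776634, 0.05958998203277588), 39.83881378173828)
```

View pics/topc.png

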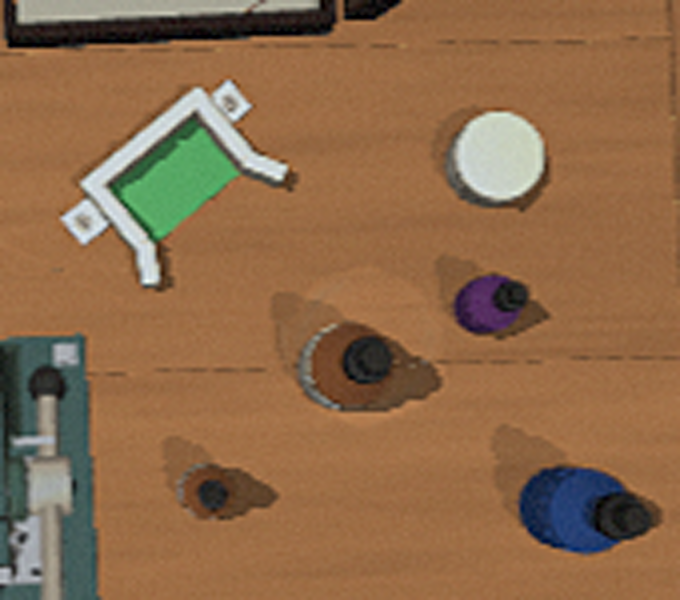

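```bash
python3 - <<'E'
from h import *
t=lambda u,v,z:ray("top",230+u/4-.4,130+v/4-.4,z)[:2]
A=t(196,86,.03);B=t(81,183,.03);C=t(150,287,.03);D=t(292,172,.03)
w=B-A;print(A,B,C,D,np.linalg.norm(w))
yaw=np.arctan2(-w[0],w[1]);x=np.array([np.cos(yaw),np.sin(yaw)]);y=np.array([-x[1],x[0]])
print("yaw",yaw,np.degrees(yaw)); mid=(A+B)/2; o=mid-.036*x
print("bay o",o,"mouthmid", x@((C+D)/2-o), y@((C+D)/2-o),y@(C-o),y@(D-o))
# inside edges from green felt
G=[t(197,112,0),t(155,240,0),t(240,168,0),t(110,190,0)]
for g in G:print('g',x@(g-o),y@(g-o))
top=t(369,360,.163);print("bottletop",top)
# foot from side view
f=np.load("side0.npz");P=cloud("side",f['d']);m=np.zeros((420,560),bool);m[130:200,268:302]=1
for lo,hi in((.015,.07),(.11,.16)):
    q=m&(P[...,2]>lo)&(P[...,2]<hi)&(np.hypot(P[...,0]-.526,P[...,1]+.163)<.04);Q=P[q]
    k=lambda a:np.hypot(Q[:,0]-a[0],Q[:,1]-a[1])-a[2]
    from scipy.optimize import least_squares
    r=least_squares(k,[.526,-.163,.02],loss='soft_l1',f_scale=.002);print(q.sum(),r.x)
b=top
for b in (top,np.array([.526,-.163])): print("bottle in bay",x@(b-o),y@(b-o), "dir to goal",np.degrees(np.arctan2(*(o+.004*x-b)[::-1])),np.linalg.norm(o+.004*x-b),o+.004*x)
for n,q in dict(small=(.461,-.091),purple=(.561,-.241),jar=(.642,-.248),blue=(.455,-.28)).items():print(n,x@(q-o),y@(q-o))
E
```

```text
[ 0.67919319 -0.08405535] [ 0.6251434  -0.02256161] [ 0.56943595 -0.06050106] [ 0.63311117 -0.13667905] 0.0818710028219755
yaw 0.7210616104403355 41.31378704713752
bay o [ 0.6251285  -0.07707505] mouthmid -0.03212140587360048 -0.00041141865525784493 0.0492160596826027 -0.0500388969931184
g 0.02785974441656201 -0.03653893762592446
g -0.011455412506513298 0.02802167687947763
g -0.011549750694082454 -0.03432593692341997
g 0.025947670057410246 0.028906710857526215
bottletop [ 0.52611943 -0.16067766]
428 [ 0.52612542 -0.16215697  0.02194366]
161 [ 0.52563567 -0.16203071  0.00920464]
bottle in bay -0.12955921506717366 0.002569688635294188 dir to goal 40.2115482392428 0.13358393327433468 [ 0.62813293 -0.07443432]
bottle in bay -0.13118208895469174 0.0009042078838328438 dir to goal 40.93055193556416 0.13518511296016059 [ 0.62813293 -0.07443432]
small -0.13247079858824246 0.0978956468229495
purple -0.15638763275067416 -0.08078839007919447
jar -0.10016938075241888 -0.13952090358117783
blue -0.26175190870116344 -0.04010215956530733
```

```bash
python3 - <<'E'
from h import *
from scipy.optimize import least_squares
s=read_state();p,d=capture("wrist");cv2.imwrite("pics/w0.png",p)
c=calibration("wrist");R=s['tcp_rot'];print("cam in tool",np.array(R).T@(np.array(c['xyz'])-s['position']))
print(np.round(np.array(R).T@np.array(c['rotation']),2).tolist())
o=np.array([.6251,-.0771]);a=.715;x=np.array([np.cos(a),np.sin(a)]);y=np.array([-x[1],x[0]])
for n in("top","side"):
    P=cloud(n,np.load(n+"0.npz")['d'])
    for nm,q in dict(main=(.526,-.162),small=(.461,-.091),purple=(.561,-.239),blue=(.455,-.275)).items():
        Q=P[np.hypot(P[...,0]-q[0],P[...,1]-q[1])<.045]
        for lo,hi in((.01,.05),(.05,.09),(.09,.12),(.12,.2)):
            S=Q[(Q[:,2]>lo)&(Q[:,2]<hi)]
            if len(S)<15:continue
            r=least_squares(lambda a:np.hypot(S[:,0]-a[0],S[:,1]-a[1])-a[2],[*q,.012],loss='soft_l1',f_scale=.002).x
            print(n,nm,lo,len(S),np.round(r,3),"bay",np.round([x@(r[:2]-o),y@(r[:2]-o)],3),"zmax",S[:,2].max().round(3))
E
```

```text
cam in tool [ 8.05742201e-02  4.62866125e-05 -1.48426785e-01]
[[0.0, -0.96, -0.29], [1.0, 0.0, 0.0], [-0.0, -0.29, 0.96]]
top main 0.01 30 [ 0.528 -0.165  0.022] bay [-0.131 -0.003] zmax 0.049
top main 0.05 210 [ 0.527 -0.165  0.019] bay [-0.131 -0.002] zmax 0.09
top main 0.09 44 [ 0.528 -0.166  0.012] bay [-0.132 -0.003] zmax 0.099
top main 0.12 120 [ 0.527 -0.163  0.007] bay [-0.131 -0.001] zmax 0.168
top small 0.01 28 [ 0.461 -0.093  0.014] bay [-0.134  0.096] zmax 0.05
top small 0.05 90 [ 0.46  -0.093  0.011] bay [-0.135  0.096] zmax 0.09
top small 0.09 40 [ 0.46  -0.092  0.005] bay [-0.134  0.096] zmax 0.111
top purple 0.01 53 [ 0.563 -0.245  0.015] bay [-0.157 -0.086] zmax 0.05
top purple 0.05 104 [ 0.564 -0.246  0.011] bay [-0.157 -0.087] zmax 0.089
top purple 0.09 43 [ 0.563 -0.244  0.005] bay [-0.156 -0.085] zmax 0.114
top blue 0.01 74 [ 0.453 -0.289  0.022] bay [-0.268 -0.047] zmax 0.049
top blue 0.05 243 [ 0.454 -0.287  0.019] bay [-0.267 -0.046] zmax 0.09
top blue 0.09 68 [ 0.453 -0.29   0.012] bay [-0.27  -0.048] zmax 0.114
top blue 0.12 140 [ 0.454 -0.286  0.007] bay [-
[... 340 characters left out ...]
8 -0.09   0.015] bay [-0.135  0.099] zmax 0.05
side small 0.05 117 [ 0.465 -0.085  0.005] bay [-0.126  0.099] zmax 0.089
side small 0.09 49 [ 0.459 -0.09   0.004] bay [-0.133  0.099] zmax 0.11
side purple 0.01 182 [ 0.562 -0.242  0.015] bay [-0.156 -0.083] zmax 0.05
side purple 0.05 127 [ 0.564 -0.235  0.006] bay [-0.15 -0.08] zmax 0.09
side purple 0.09 47 [ 0.563 -0.24   0.004] bay [-0.154 -0.082] zmax 0.113
side blue 0.01 59 [ 0.453 -0.285  0.022] bay [-0.267 -0.044] zmax 0.049
side blue 0.05 134 [ 0.453 -0.286  0.021] bay [-0.267 -0.045] zmax 0.09
side blue 0.09 48 [ 0.451 -0.279  0.004] bay [-0.264 -0.038] zmax 0.12
side blue 0.12 138 [ 0.453 -0.284  0.007] bay [-0.265 -0.043] zmax 0.167
```

View pics/w0.png

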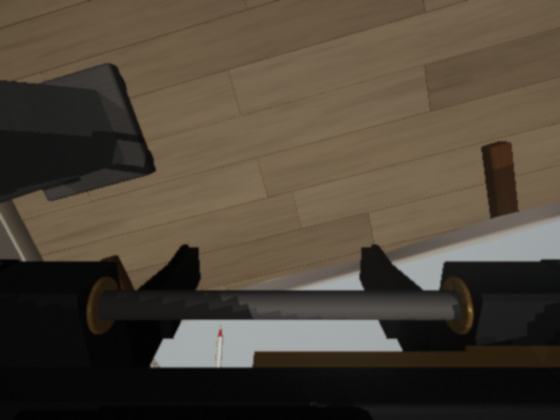

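Wrist view: fingers at (185,270) and (370,270), wide body behind, camera sits on the tool +x side. The moves have no tilt input, so I'll see what the arm does at the edge of its reach (where it may lean), in free space.

Call:
send_rows:
  plan:
    - [0,-0.035,-0.011,-0.01,0]
    - [0,-0.035,-0.011,-0.01,0]
    - [0,-0.035,-0.011,-0.01,0]
    - [0,-0.035,-0.011,-0.01,0]
    - [0,-0.035,-0.011,-0.01,0]
    - [0,-0.035,-0.011,-0.01,0]
    - [0,-0.035,-0.011,-0.01,0]
    - [0,-0.035,-0.011,-0.01,0]
    - [0,-0.035,-0.011,-0.01,0]
    - [0,-0.035,-0.011,-0.01,0]
    - [0,-0.015,0.035,0,0]
    - [0,-0.015,0.035,0,0]
    - [0,-0.015,0.035,0,0]
    - [0,-0.015,0.035,0,0]
    - [0,-0.015,0.035,0,0]
    - [0,-0.015,0.035,0,0]
    - [0,-0.015,0.035,0,0]

```text
time_s: 1.57
position: [0.633, 0.6167, 0.3359]
tcp_rot: [[-0.967, 0.256, -0.001], [0.256, 0.967, -0.0], [0.0, -0.0, -1.0]]
force: [1.7, 0.9, 0.9]
opening: 1.0
grasp_force: 0.0
```

```bash
python3 -c "
from rig import *;import numpy as np
s=read_state();print(s['time_s'],s['position'],np.round(s['tcp_rot'],3).tolist(),np.round(s['joint_positions'],1))"
```

```text
1.5667 [0.63299283 0.61674981 0.3359437 ] [[-0.967, 0.256, -0.001], [0.256, 0.967, -0.0], [0.0, -0.0, -1.0]] [ 37.   52.9  21.1   0.  106.1 -38.1]
```

Call:
send_rows:
  plan:
    - [0,-0.017,0.025,0,0]
    - [0,-0.017,0.025,0,0]
    - [0,-0.017,0.025,0,0]
    - [0,-0.017,0.025,0,0]
    - [0,-0.017,0.025,0,0]

```text
time_s: 1.98
position: [0.6788, 0.6495, 0.3032]
tcp_rot: [[-0.966, 0.254, 0.053], [0.257, 0.965, 0.052], [-0.038, 0.064, -0.997]]
force: [-0.3, 0.2, 0.2]
opening: 0.999
grasp_force: 0.0
```

```bash
python3 -c "
from rig import *;import numpy as np
s=read_state();print(s['time_s'],s['position'],np.round(s['tcp_rot'],3).tolist(),np.round(s['joint_positions'],1))"
```

```text
1.9833 [0.67880123 0.64952512 0.30324836] [[-0.966, 0.254, 0.053], [0.257, 0.965, 0.052], [-0.038, 0.064, -0.997]] [ 36.8  58.9  12.6   0.6 104.3 -38.2]
```

Call:
send_rows:
  plan:
    - [0,-0.02,0.03,0,0]
    - [0,-0.02,0.03,0,0]
    - [0,-0.02,0.03,0,0]
    - [0,-0.02,0.03,0,0]
    - [0,-0.02,0.03,0,0]
    - [0,-0.02,0.03,0,0]
    - [0,-0.02,0.03,0,0]
    - [0,-0.02,0.03,0,0]

```text
time_s: 2.65
position: [0.732, 0.6865, 0.2773]
tcp_rot: [[-0.954, 0.236, 0.185], [0.268, 0.947, 0.176], [-0.133, 0.217, -0.967]]
force: [-0.0, 0.3, -0.5]
opening: 0.998
grasp_force: 0.0
```

```bash
python3 -c "
from rig import *;import numpy as np
s=read_state();print(s['time_s'],s['position'],np.round(s['tcp_rot'],3).tolist(),np.round(s['joint_positions'],1))"
```

```text
2.65 [0.73195968 0.68652756 0.27732312] [[-0.954, 0.236, 0.185], [0.268, 0.947, 0.176], [-0.133, 0.217, -0.967]] [ 36.3  61.1  12.6   1.9  91.7 -38.6]
```

```bash
cat > clr.py <<'E'
import numpy as np
# bay frame. obstacles: (x,y,[(z0,z1,r)...])
def bot(x,y,s=1.0): return (x,y,[(0,.078*s,.022*s),(.078*s,.088*s,.019*s),(.088*s,.1*s,.0145*s),(.1*s,.168*s,.0115*s)])
OB=dict(main=bot(-.1305,0),blue=bot(-.267,-.046),small=bot(-.135,.098,.67),purple=bot(-.157,-.085,.68))
def pts(o):
    x,y,L=o;A=[]
    for z0,z1,r in L:
        for z in np.linspace(z0,z1,8):
            for a in np.linspace(0,2*np.pi,24,endpoint=False):A.append((x+r*np.cos(a),y+r*np.sin(a),z))
        A.append((x,y,z1))
    return np.array(A)
PT={k:pts(o) for k,o in OB.items()}
def sd(Q,lo,hi):
    e=np.maximum(lo-Q,Q-hi);return (np.linalg.norm(np.maximum(e,0),axis=1)+np.minimum(e.max(1),0)).min()
def check(t,psi,yaw,off,zc,xb=0):
    # t tilt, psi azimuth of lean rel. bay x, yaw extra turn; off hand offset in y; zc z of front contact edge
    zt=np.array([np.sin(t)*np.cos(psi),np.sin(t)*np.sin(psi),-np.cos(t)])
    f=np.array([np.cos(psi+yaw),np.sin(psi+yaw),0]);f-=zt*(f@zt);f/=np.linalg.norm(f)
    yl=np.cross(f,zt)*-1  # left
    if yl[1]<0: yl=-yl
    c=np.array([-.1305+xb-.023,0,zc]) # contact edge point on tip front at bottle rear
    tip=c-f*.0105+yl*off
    R=np.array([f,yl,zt]);out={}
    for k,Q in PT.items():
        q=Q.copy()
        if k=='main':q[:,0]+=xb
        l=(q-tip)@R.T
        out[k]=round(1e3*sd(l,np.array([-.0375,-.095,-.22]),np.array([.0375,.095,-.070])),1)
    low=min((tip+sx*f*.0105)[2] for sx in(-1,1))
    return out,round(low,4)
if __name__=="__main__":
    res=[]
    for t in(16,18,20,22,25,28):
        for psi in(-30,-20,-10,0,10):
            for yaw in (-20,-10,0,10,20):
                for off in(0,.015,.025,.035):
                    for zc in(.014,.018,.022):
                        o,l=check(np.radians(t),np.radians(psi),np.radians(yaw),off,zc)
                        if l>.003:res.append((min(o.values()),t,psi,yaw,off,zc,l,o))
    res.sort(key=lambda r:-r[0])
    for r in res[:12]:print(*r)
E
python3 clr.py
```

```text
5.4 20 0 10 0.025 0.022 0.0134 {'main': np.float64(6.4), 'blue': np.float64(5.4), 'small': np.float64(25.8), 'purple': np.float64(9.7)}
5.4 20 0 10 0.035 0.022 0.0127 {'main': np.float64(6.4), 'blue': np.float64(5.4), 'small': np.float64(25.8), 'purple': np.float64(19.7)}
5.4 20 10 10 0.035 0.022 0.0127 {'main': np.float64(5.4), 'blue': np.float64(7.5), 'small': np.float64(41.4), 'purple': np.float64(15.0)}
5.3 20 10 10 0.035 0.018 0.0087 {'main': np.float64(5.3), 'blue': np.float64(6.1), 'small': np.float64(41.4), 'purple': np.float64(15.1)}
5.2 20 -10 20 0.025 0.018 0.0082 {'main': np.float64(5.2), 'blue': np.float64(7.7), 'small': np.float64(24.6), 'purple': np.float64(14.2)}
5.2 20 -10 20 0.035 0.018 0.007 {'main': np.float64(5.2), 'blue': np.float64(7.7), 'small': np.float64(24.6), 'purple': np.float64(24.2)}
5.2 22 0 20 0.025 0.022 0.0113 {'main': np.float64(6.5), 'blue': np.float64(5.2), 'small': np.float64(42.6), 'purple': np.float64(10.2)}
5.2 22 0 20 0.035 0.022 0.0099 {'main': np.float64(6.5), 'blue': np.float64(5.2), 'small': np.float64(42.6), 'purple': np.float64(20.1)}
5.1 20 -10 20 0.025 0.022 0.0122 {'main': np.float64(5.1), 'blue': np.float64(9.0), 'small': np.float64(24.5), 'purple': np.float64(14.5)}
5.1 20 -10 20 0.035 0.022 0.011 {'main': np.float64(5.1), 'blue': np.float64(9.0), 'small': np.float64(24.5), 'purple': np.float64(24.1)}
5.1 20 10 10 0.025 0.018 0.0094 {'main': np.float64(5.3), 'blue': np.float64(6.1), 'small': np.float64(41.4), 'purple': np.float64(5.1)}
5.1 20 10 10 0.025 0.022 0.0134 {'main': np.float64(5.4), 'blue': np.float64(7.5), 'small': np.float64(41.4), 'purple': np.float64(5.1)}
```

Call:
send_rows:
  plan:
    - [0,-0.034,-0.021,0,0]
    - [0,-0.034,-0.021,0,0]
    - [0,-0.034,-0.021,0,0]
    - [0,-0.034,-0.021,0,0]
    - [0,-0.034,-0.021,0,0]

```text
time_s: 3.07
position: [0.8564, 0.5308, 0.273]
tcp_rot: [[-0.952, 0.233, 0.196], [0.269, 0.945, 0.184], [-0.142, 0.228, -0.963]]
force: [-0.7, 0.2, -0.3]
opening: 1.002
grasp_force: 0.0
```

```bash
cat > st.py <<'E'
from h import *
s=read_state();R=np.array(s['tcp_rot']);z=R[:,2];tip=s['position']+.014*z
print(round(s['time_s'],2),np.round(s['position'],4),'tip',np.round(tip,4),'tilt',np.degrees(np.arccos(-z[2])).round(2),'leanaz',np.degrees(np.arctan2(z[1],z[0])).round(1),'fwd(-x)az',np.degrees(np.arctan2(-R[1,0],-R[0,0])).round(1),'F',np.round(s['force'],1),'op',round(s['opening'],3))
print(np.round(R,3).tolist(),np.round(s['joint_positions'],1))
E
python3 st.py; python3 - <<'E'
from clr import *
r=np.radians
for a in [(20,-5,15,.025,.018,0),(20,-5,15,.0,.018,.05),(20,-5,5,.0,.018,.05),(20,-5,5,.0,.018,.09)]:print(a,check(r(a[0]),r(a[1]),r(a[2]),*a[3:]))
E
```

```text
3.07 [0.8564 0.5308 0.273 ] tip [0.8592 0.5333 0.2595] tilt 15.57 leanaz 43.1 fwd(-x)az -15.8 F [-0.7  0.2 -0.3] op 1.002
[[-0.952, 0.233, 0.196], [0.269, 0.945, 0.184], [-0.142, 0.228, -0.963]] [ 24.   61.4  12.6   5.1  91.2 -50.4]
(20, -5, 15, 0.025, 0.018, 0) ({'main': np.float64(5.6), 'blue': np.float64(5.7), 'small': np.float64(25.3), 'purple': np.float64(12.1)}, np.float64(0.0087))
(20, -5, 15, 0.0, 0.018, 0.05) ({'main': np.float64(5.6), 'blue': np.float64(51.9), 'small': np.float64(-9.3), 'purple': np.float64(-17.8)}, np.float64(0.0111))
(20, -5, 5, 0.0, 0.018, 0.05) ({'main': np.float64(5.6), 'blue': np.float64(44.3), 'small': np.float64(-7.7), 'purple': np.float64(-15.4)}, np.float64(0.0108))
(20, -5, 5, 0.0, 0.018, 0.09) ({'main': np.float64(5.6), 'blue': np.float64(81.9), 'small': np.float64(-7.7), 'purple': np.float64(0.7)}, np.float64(0.0108))
```

Call:
send_rows:
  plan:
    - [255,0,0,0,0]
    - [255,0,0,0,0]
    - [255,0,0,0,0]
    - [255,0,0,0,0]
    - [255,0,0,0,0]
    - [255,0,0,0,0]
    - [255,0,0,0,0]
    - [255,0,0,0,0]
    - [255,0,0,0,0]
    - [255,0,0,0,0]

```text
time_s: 3.9
position: [0.8555, 0.5325, 0.2744]
tcp_rot: [[-0.952, 0.233, 0.197], [0.27, 0.945, 0.184], [-0.143, 0.228, -0.963]]
force: [-0.3, -0.7, 0.2]
opening: 0.326
grasp_force: 0.0
```

```bash
python3 - <<'E'
from h import *
s=read_state();c=calibration("wrist");p,d=capture("wrist");cv2.imwrite("pics/w1.png",p)
p2,_=capture("side");cv2.imwrite("pics/s1.png",p2)
P=cloud("wrist",d).reshape(-1,3);R=np.array(s['tcp_rot']);L=(P-s['position'])@R
L=L[np.isfinite(L[:,0])&(np.abs(L[:,0])<.07)&(np.abs(L[:,1])<.12)&(L[:,2]<.02)]
print(s['opening'],len(L),d[d>0].min())
for z in np.arange(-.16,.02,.01):
    q=L[(L[:,2]>=z)&(L[:,2]<z+.01)]
    if len(q):print(round(z,3),len(q),'x',np.round([q[:,0].min(),q[:,0].max()],3),'y',np.round([q[:,1].min(),q[:,1].max()],3))
E
python3 st.py
```

```text
0.32641334620745865 76274 0.058322474
-0.11 2651 x [0.024 0.028] y [-0.052  0.052]
-0.1 24748 x [0.021 0.027] y [-0.061  0.061]
-0.09 13336 x [0.018 0.039] y [-0.062  0.062]
-0.08 22176 x [0.008 0.039] y [-0.08  0.08]
-0.07 8134 x [-0.001  0.039] y [-0.082  0.082]
-0.06 1882 x [-0.004  0.038] y [-0.084  0.084]
-0.05 303 x [-0.011  0.009] y [-0.019  0.019]
-0.04 689 x [-0.012  0.012] y [-0.025  0.024]
-0.03 715 x [-0.01   0.012] y [-0.026  0.026]
-0.02 594 x [-0.001  0.012] y [-0.025  0.025]
-0.01 482 x [-0.006  0.012] y [-0.023  0.023]
0.0 412 x [-0.01   0.012] y [-0.023  0.023]
0.01 152 x [-0.006  0.012] y [-0.023  0.023]
4.0 [0.8557 0.5322 0.2743] tip [0.8584 0.5348 0.2608] tilt 15.65 leanaz 43.1 fwd(-x)az -15.8 F [-0.3 -1.3  0.1] op 0.236
[[-0.952, 0.233, 0.197], [0.27, 0.945, 0.184], [-0.143, 0.228, -0.963]] [ 24.1  61.4  12.5   5.   91.3 -50.3]
```

View pics/w1.png

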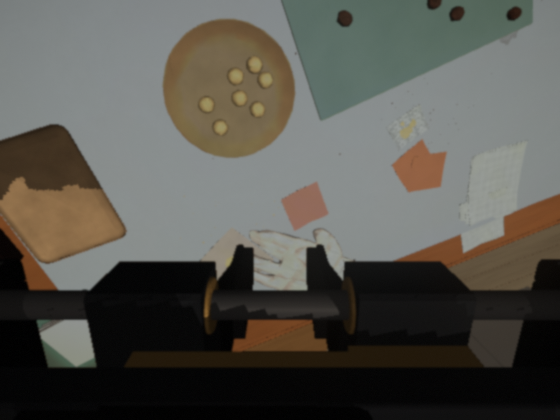

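View pics/s1.png

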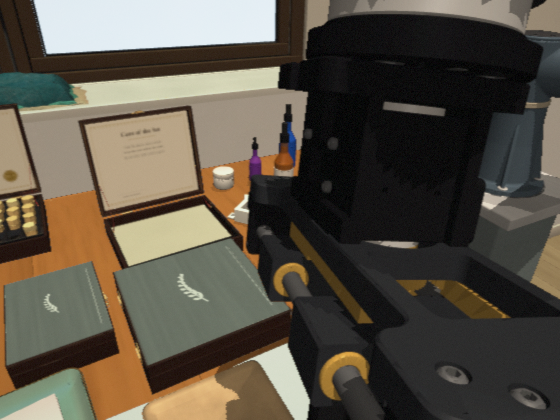

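Wrist view: fingers closing between the carriages, with rods and end blocks spanning the full 190 mm. Side view: the hand fills (300–560, 0–420). The body is really that wide, so I'll search for hand poses that clear the neighbouring bottles while the tip contacts the bottle low.

```bash
cat > srch.py <<'E'
import numpy as np,sys
from multiprocessing import Pool
D=np.radians
def bot(x,y,s=1.0):
    A=[]
    for z,r in((.004,.0195),(.012,.022),(.022,.022),(.035,.022),(.055,.022),(.077,.022),(.088,.018),(.1,.0118),(.13,.0118),(.15,.0105),(.168,.008)):
        for a in np.linspace(0,2*np.pi,20,endpoint=False):A.append((r*s*np.cos(a),r*s*np.sin(a),z*s))
    return np.array(A)+[x,y,0]
main=bot(0,0)
def boxp(f,x0,x1,y0,y1,h):
    return np.array([f(x,y)+(z,) for x in np.linspace(x0,x1,7) for y in np.linspace(y0,y1,7) for z in h])
o=np.array([.6251,-.0771]);a=.715;bx=np.array([np.cos(a),np.sin(a)]);by=np.array([-bx[1],bx[0]])
w2b=lambda x,y:(float(bx@(np.array([x,y])-o)),float(by@(np.array([x,y])-o)))
OB=np.vstack([bot(-.267,-.046),bot(-.134,.098,.67),bot(-.157,-.085,.68),
 boxp(w2b,.37,.54,-.035,.09,(.02,.1,.2,.3)),boxp(w2b,.2,.7,-.37,-.37,(.187,)),
 np.array([(-.1+.024*np.cos(k),-.14+.024*np.sin(k),.04) for k in np.linspace(0,6,16)]),
 np.array([(x,s*y,.03) for x,y in((-.031,.04),(-.02,.037),(-.012,.032),(.01,.032),(.026,.032),(-.031,.05),(.036,.042)) for s in(-1,1)]),
 boxp(w2b,.7,.7,-.2,0,(.1,.2))])
def boxes(g):
    f=.0125
    return [(np.array([-.012,g/2,-.07]),np.array([.012,g/2+f,0])),(np.array([-.012,-g/2-f,-.07]),np.array([.012,-g/2,0]))]
BODY=(np.array([-.0375,-.095,-.25]),np.array([.0375,.095,-.07]))
def hit(q,d,b):
    with np.errstate(divide='ignore',invalid='ignore'):
        t1=(b[0]-q)/d;t2=(b[1]-q)/d
    lo=np.minimum(t1,t2).max(1);hi=np.maximum(t1,t2).min(1)
    ok=(hi>=lo);i=np.where(ok,lo,9).argmin()
    return (lo[i],i) if ok[i] else (9,i)
def sd(Q,b):
    e=np.maximum(b[0]-Q,Q-b[1]);return (np.linalg.norm(np.maximum(e,0),axis=1)+np.minimum(e.max(1),0)).min()
def ori(t,psi,yaw):
    z=np.array([np.sin(t)*np.cos(psi),np.sin(t)*np.sin(psi),-np.cos(t)])
    x=np.array([np.cos(psi),np.sin(psi),0]);x=x-z*(x@z);x/=np.linalg.norm(x);y=np.cross(z,x)
    c,s=np.cos(yaw),np.sin(yaw);return np.array([c*x+s*y,-s*x+c*y,z])
def run(t):
    out=[]
    for psi in range(-180,180,15):
      for yaw in range(0,180,15):
        R=ori(D(t),D(psi),D(yaw))
        for g in(.0,.03,.08):
          F=boxes(g)
          cs=np.array([[x,y,z] for x in(-.0375,.0375) for y in(-.095,.095) for z in(-.07,-.2)])@R
          tc=np.array([[x,y,0] for x in(-.012,.012) for b in F for y in(b[0][1],b[1][1])])@R
          z0=.005-tc[:,2].min()
          if z0+cs[:,2].min()<.004:continue
          for n in(-50,-25,0,25,50):
            nv=np.array([np.cos(D(n)),np.sin(D(n)),0]);pv=np.array([-nv[1],nv[0],0]);dl=R@(-nv)
            for w in np.arange(-.08,.081,.02 if g==0 else .01):
              tip=-.25*nv+w*pv+[0,0,z0]
              q=(main-tip)@R.T
              h=[hit(q,dl,b) for b in F];k=min(h)
              if k[0]>1 or main[k[1],2]>.024:continue
              cp=main[k[1]]; 
              if -(cp[:2]@nv[:2])<.022*.8*1: continue   # contact must be near rear
              hb=hit(q,dl,BODY)[0]
              if hb-k[0]<.004:continue
              tip2=tip+nv*k[0]
              mc=sd((main-tip2)@R.T,BODY)
              if mc<.003: continue
              for xb in(-.13,-.11,-.09,-.07,-.05,-.03,0.004):
                ql=(OB-tip2-[xb,0,0])@R.T
                m=min(sd(ql,b) for b in F+[BODY])
                if m>.002:out.append((xb,n,round(min(m,mc),4),t,psi,yaw,g,round(w,3),round(z0,4)))
    return out
if __name__=="__main__":
    with Pool() as p:o_=sum(p.map(run,(10,20,25,30,35,40,45,50,60)),[])
    import pickle;pickle.dump(o_,open("s.pkl","wb"));print(len(o_))
    for xb in sorted({r[0] for r in o_}):
        for n in(-50,-25,0,25,50):
            L=sorted([r for r in o_ if r[0]==xb and r[1]==n],key=lambda r:-r[2]);print(xb,n,len(L),[r[2:] for r in L[:2]])
E
time timeout 560 python3 srch.py; nproc
```

```text
6788
-0.13 -50 66 [(np.float64(0.0137), 40, -45, 120, 0.0, np.float64(-0.02), np.float64(0.0158)), (np.float64(0.0134), 50, -45, 120, 0.08, np.float64(-0.03), np.float64(0.0444))]
-0.13 -25 77 [(np.float64(0.0147), 45, -45, 120, 0.03, np.float64(-0.02), np.float64(0.0261)), (np.float64(0.0133), 40, -45, 120, 0.03, np.float64(-0.03), np.float64(0.0242))]
-0.13 0 92 [(np.float64(0.0165), 40, -45, 120, 0.0, np.float64(0.0), np.float64(0.0158)), (np.float64(0.0136), 45, -45, 120, 0.03, np.float64(-0.01), np.float64(0.0261))]
-0.13 25 49 [(np.float64(0.012), 40, -45, 120, 0.0, np.float64(0.0), np.float64(0.0158)), (np.float64(0.0118), 40, -45, 120, 0.03, np.float64(-0.01), np.float64(0.0242))]
-0.13 50 35 [(np.float64(0.0113), 35, -30, 120, 0.0, np.float64(0.02), np.float64(0.0147)), (np.float64(0.0091), 35, -45, 120, 0.0, np.float64(0.02), np.float64(0.0147))]
-0.11 -50 40 [(np.float64(0.0159), 50, -30, 120, 0.08, np.float64(-0.03), np.float64(0.0444)), (np.float64(0.0108), 35, -15, 150, 0.0, np.float64(0.0), np.float64(0.0145))]
-0.11 -25 50 [(np.float64(0.0138), 50, -30, 120, 0.08, np.
[... 4324 characters left out ...]
, 0, 135, 0.08, np.float64(-0.03), np.float64(0.0372)), (np.float64(0.0222), 50, 0, 135, 0.08, np.float64(-0.03), np.float64(0.0399))]
0.004 0 686 [(np.float64(0.0248), 40, -15, 150, 0.08, np.float64(-0.05), np.float64(0.0286)), (np.float64(0.023), 45, 0, 135, 0.08, np.float64(-0.03), np.float64(0.0372))]
0.004 25 558 [(np.float64(0.0228), 40, -15, 150, 0.08, np.float64(-0.03), np.float64(0.0286)), (np.float64(0.021), 50, 0, 135, 0.08, np.float64(-0.03), np.float64(0.0399))]
0.004 50 375 [(np.float64(0.0212), 40, -15, 135, 0.08, np.float64(-0.02), np.float64(0.0343)), (np.float64(0.0191), 45, -15, 135, 0.08, np.float64(-0.02), np.float64(0.0372))]
4
real	0m50.055s
user	3m12.045s
sys	0m0.126s
```

```bash
cat > plan.py <<'E'
from srch import *
import pickle
XS=np.round(np.append(np.arange(-.13,.0,.0134),.004),4);YS=np.round(np.arange(-.0402,.041,.0134),4)
MV={0:[(1,0)],45:[(1,1)],-45:[(1,-1)],27:[(2,1)],-27:[(2,-1)]}
ANG={0:0,45:45,-45:-45,27:26.6,-27:-26.6}
CAM=(np.array([.0375,-.04,-.2]),np.array([.1,.04,-.12]))
def run2(a):
    t,psi=a;z=np.array([np.sin(D(t))*np.cos(D(psi)),np.sin(D(t))*np.sin(D(psi)),-np.cos(D(t))]);ok={}
    for m,n in ANG.items():
        nv=np.array([np.cos(D(n)),np.sin(D(n)),0]);pv=np.array([-nv[1],nv[0],0])
        if np.cos(D(n-psi))<0.05:continue
        f=nv+[0,0,np.tan(D(t))*np.cos(D(n-psi))];f/=np.linalg.norm(f)
        for face in('+x','-x','y'):
            if face=='y': R=np.array([np.cross(f,z),f,z])
            else:
                s=1 if face=='+x' else -1; R=np.array([s*f,np.cross(z,s*f),z])
            for g in((0.,.05) if face!='y' else (0.,.04,.08)):
              F=boxes(g);B=[BODY,CAM]
              cs=np.array([[x,y,zz] for x in(-.0375,.0375) for y in(-.095,.095) for zz in(-.07,-.2)])@R
              tc=np.array([[x,y,0] for x in(-.012,.012) for b in F for y in(b[0][1],b[1][1])])@R
              z0=.004-tc[:,2].min()
              if z0+cs[:,2].min()<.005:continue
              for w in (np.arange(-.04,.041,.004)):
                tip=-.3*nv+w*pv+[0,0,z0]
                q=(main-tip)@R.T;dl=R@(-nv)
                k=min(hit(q,dl,b) for b in F)
                if k[0]>1 or main[k[1],2]>.024:continue
                cp=main[k[1]]
                if -(cp[:2]@nv[:2])<.0195*.94:continue
                tip2=tip+nv*k[0]
                # contact on a flat, not a corner
                lc=R@(cp-tip2); 
                mc=min(sd((main-tip2)@R.T,b) for b in B)
                if mc<.005:continue
                lat=lc[0] if face=='y' else abs(lc[1])-(.00625+g/2)
                if abs(lat)>(.009 if face=='y' or g==0 else .004):continue
                for i,x in enumerate(XS):
                  for j,y in enumerate(YS):
                    ql=(OB-tip2-[x,y,0])@R.T
                    c=min(sd(ql,b) for b in B+F);c=min(c,mc)
                    if c>.005 and c>ok.get((m,i,j),(0,))[0]:ok[m,i,j]=(c,face,g,round(w,3),round(z0,4),np.round(tip2,4).tolist(),R.round(3).tolist(),round(main[k[1],2],3))
    # widest-bottleneck path by DP in i
    N=len(XS)-1;j0=len(YS)//2;best={(0,j0):(1,None)}
    for i in range(N):
        for j in range(len(YS)):
            if (i,j) not in best:continue
            for m,mv in MV.items():
                for di,dj in mv:
                    e=(i+di,j+dj)
                    if e[0]>N or not 0<=e[1]<len(YS):continue
                    if XS[e[0]]>-.035 and e[1]!=j0:continue
                    if (m,i,j) not in ok or (m,)+e not in ok:continue
                    c=min(best[i,j][0],ok[m,i,j][0],ok[(m,)+e][0])
                    if c>best.get(e,(0,))[0]:best[e]=(c,(i,j,m))
    e=(N,j0);
    far=max(k[0] for k in best)
    if e not in best:return (0,far,t,psi,None)
    path=[]
    while best[e][1]:
        i,j,m=best[e][1];path.append((XS[i],YS[j],m,ok[m,i,j]));e=(i,j)
    return (best[(N,j0)][0],far,t,psi,path[::-1])
if __name__=="__main__":
    with Pool() as p:r=p.map(run2,[(t,s) for t in(30,35,40,45,50) for s in(-75,-60,-50,-40,-30,-20,-10,0,15)],chunksize=1)
    r.sort(key=lambda a:(-a[0],-a[1]))
    for a in r[:8]:print(a[:4])
    for s in (r[0][4] or []):print(s[:3],s[3][:5],s[3][7])
    pickle.dump(r,open("p.pkl","wb"))
E
time timeout 570 python3 plan.py
```

```text
(0, 3, 35, -20)
(0, 2, 30, -30)
(0, 2, 35, -30)
(0, 2, 40, -30)
(0, 2, 45, -30)
(0, 0, 30, -75)
(0, 0, 30, -60)
(0, 0, 30, -50)
real	1m20.728s
user	5m2.937s
sys	0m0.132s
```

```bash
cat > p2.py <<'E'
from srch import *
CAM=(np.array([.0375,-.035,-.19]),np.array([.095,.035,-.13]))
CAM2=(CAM[0]*[-1,1,1],CAM[1]*[-1,1,1]);CAM2=(np.minimum(*CAM2),np.maximum(*CAM2))
XB=(-.13,-.115,-.1,-.085,-.07,-.055,-.04,-.02,.004)
def run3(a):
    t,psi=a;best={}
    for yaw in range(0,180,10):
        R=ori(D(t),D(psi),D(yaw))
        for g in(.0,.03,.06,.08):
          F=boxes(g)
          cs=np.array([[x,y,z] for x in(-.0375,.0375) for y in(-.095,.095) for z in(-.07,-.2)])@R
          tc=np.array([[x,y,0] for x in(-.012,.012) for b in F for y in(b[0][1],b[1][1])])@R
          z0=.004-tc[:,2].min()
          if z0+cs[:,2].min()<.005:continue
          nv=np.array([1.,0,0]);dl=R@(-nv)
          for w in np.arange(-.08,.081,.006):
              tip=np.array([-.3,w,z0]);q=(main-tip)@R.T
              k=min(hit(q,dl,b) for b in F)
              if k[0]>1 or main[k[1],2]>.024:continue
              cp=main[k[1]]
              if -cp[0]<.0195*.93:continue
              tip2=tip+nv*k[0];ql=(main-tip2)@R.T
              for ci,C in((1,CAM),(-1,CAM2)):
                mc=min(sd(ql,BODY),sd(ql,C)+.002)
                if mc<.004:continue
                for xb in XB:
                    o=(OB-tip2-[xb,0,0])@R.T
                    c=min(mc,min(sd(o,b) for b in F+[BODY,C]))
                    if c>best.get(xb,(-1,))[0]:best[xb]=(round(c,4),yaw,g,round(w,3),ci,round(z0,3),main[k[1],2])
    return (min(best.get(x,(-1,))[0] for x in XB),t,psi,best)
if __name__=="__main__":
    with Pool() as p:r=p.map(run3,[(t,s) for t in(25,30,35,40,45,50,55) for s in(-60,-45,-30,-25,-20,-15,-10,0,10)],chunksize=1)
    r.sort(key=lambda a:-a[0])
    for a in r[:6]:
        print(a[:3])
    for a in r[:2]:
        for k in XB:print(a[1:3],k,a[3].get(k))
    for x in XB:print(x,max((a[3].get(x,(-1,))[0],a[1],a[2],a[3].get(x)) for a in r))
E
time timeout 570 python3 p2.py
```

```text
(np.float64(0.0093), 35, -20)
(np.float64(0.0077), 35, -25)
(np.float64(0.0074), 40, -25)
(np.float64(0.0066), 40, -20)
(np.float64(0.0063), 35, -15)
(np.float64(0.0061), 40, -30)
(35, -20) -0.13 (np.float64(0.0093), 120, 0.0, np.float64(-0.002), -1, np.float64(0.014), np.float64(0.022))
(35, -20) -0.115 (np.float64(0.013), 130, 0.0, np.float64(0.01), -1, np.float64(0.014), np.float64(0.022))
(35, -20) -0.1 (np.float64(0.0098), 140, 0.0, np.float64(0.01), -1, np.float64(0.014), np.float64(0.022))
(35, -20) -0.085 (np.float64(0.0093), 120, 0.0, np.float64(-0.002), -1, np.float64(0.014), np.float64(0.022))
(35, -20) -0.07 (np.float64(0.0103), 120, 0.0, np.float64(-0.008), -1, np.float64(0.014), np.float64(0.022))
(35, -20) -0.055 (np.float64(0.0111), 130, 0.08, np.float64(-0.044), -1, np.float64(0.031), np.float64(0.022))
(35, -20) -0.04 (np.float64(0.0143), 140, 0.08, np.float64(-0.044), -1, np.float64(0.029), np.float64(0.022))
(35, -20) -0.02 (np.float64(0.0156), 150, 0.08, np.float64(-0.044), -1, np.float64(0.025), np.float64(0.022))
(35, -20) 0.004 (np.float64(0.0166), 160, 0.08, 
[... 1554 characters left out ...]
.012)))
-0.07 (np.float64(0.0129), 45, -15, (np.float64(0.0129), 120, 0.06, np.float64(-0.032), -1, np.float64(0.034), np.float64(0.022)))
-0.055 (np.float64(0.0169), 50, -15, (np.float64(0.0169), 120, 0.08, np.float64(-0.038), -1, np.float64(0.043), np.float64(0.022)))
-0.04 (np.float64(0.0204), 50, -15, (np.float64(0.0204), 120, 0.08, np.float64(-0.044), -1, np.float64(0.043), np.float64(0.022)))
-0.02 (np.float64(0.024), 45, -10, (np.float64(0.024), 130, 0.08, np.float64(-0.044), -1, np.float64(0.038), np.float64(0.022)))
0.004 (np.float64(0.026), 50, 0, (np.float64(0.026), 130, 0.06, np.float64(-0.026), -1, np.float64(0.035), np.float64(0.022)))
real	0m46.088s
user	2m58.106s
sys	0m0.141s
```

A 35° lean toward world azimuth about 21° with closed fingers clears everything by about 9 mm all along the push. I'll build up that lean at the reach limit, high and in the clear.

Call:
send_rows:
  plan:
    - [255,-0.0075,-0.0256,-0.0258,0]
    - [255,-0.0075,-0.0256,-0.0258,0]
    - [255,-0.0075,-0.0256,-0.0258,0]
    - [255,-0.0075,-0.0256,-0.0258,0]
    - [255,-0.0075,-0.0256,-0.0258,0]
    - [255,-0.0075,-0.0256,-0.0258,0]
    - [255,-0.0075,-0.0256,-0.0258,0]
    - [255,-0.0075,-0.0256,-0.0258,0]
    - [255,-0.0075,-0.0256,-0.0258,0]
    - [255,-0.0075,-0.0256,-0.0258,0]
    - [255,-0.0075,-0.0256,-0.0258,0]
    - [255,-0.0075,-0.0256,-0.0258,0]
    - [255,-0.0075,-0.0256,-0.0258,0]
    - [255,-0.0075,-0.0256,-0.0258,0]

```text
time_s: 5.17
position: [0.8002, 0.097, 0.5569]
tcp_rot: [[-0.952, 0.233, 0.198], [0.27, 0.945, 0.184], [-0.144, 0.229, -0.963]]
force: [1.0, -0.2, -0.1]
opening: 0.006
grasp_force: 0.0
```

```bash
python3 st.py
```

```text
5.17 [0.8002 0.097  0.5569] tip [0.8029 0.0996 0.5434] tilt 15.68 leanaz 42.9 fwd(-x)az -15.8 F [ 1.  -0.2 -0.1] op 0.006
[[-0.952, 0.233, 0.198], [0.27, 0.945, 0.184], [-0.144, 0.229, -0.963]] [ -5.2  34.8  27.6  12.1 106.6 -75.8]
```

Call:
send_rows:
  plan:
    - [255,-0.036,0.009,0.0075,0]
    - [255,-0.036,0.009,0.0075,0]
    - [255,-0.036,0.009,0.0075,0]
    - [255,-0.036,0.009,0.0075,0]
    - [255,-0.036,0.009,0.0075,0]
    - [255,-0.036,0.009,0.0075,0]
    - [255,-0.036,0.009,0.0075,0]
    - [255,-0.036,0.009,0.0075,0]

```text
time_s: 5.83
position: [0.9473, 0.0902, 0.474]
tcp_rot: [[-0.918, 0.22, 0.331], [0.295, 0.935, 0.197], [-0.266, 0.278, -0.923]]
force: [0.3, -0.4, 0.3]
opening: 0.005
grasp_force: 0.0
```

```bash
python3 st.py
```

```text
5.83 [0.9473 0.0902 0.474 ] tip [0.952  0.093  0.4611] tilt 22.65 leanaz 30.8 fwd(-x)az -17.8 F [ 0.3 -0.4  0.3] op 0.005
[[-0.918, 0.22, 0.331], [0.295, 0.935, 0.197], [-0.266, 0.278, -0.923]] [ -5.3  49.2  12.6  13.3  99.3 -75.4]
```

Call:
send_rows:
  plan:
    - [255,-0.036,0.012,-0.002,0]
    - [255,-0.036,0.012,-0.002,0]
    - [255,-0.036,0.012,-0.002,0]
    - [255,-0.036,0.012,-0.002,0]
    - [255,-0.036,0.012,-0.002,0]
    - [255,-0.036,0.012,-0.002,0]
    - [255,-0.036,0.012,-0.002,0]
    - [255,-0.036,0.012,-0.002,0]

```text
time_s: 6.5
position: [0.9999, 0.0802, 0.4987]
tcp_rot: [[-0.84, 0.19, 0.509], [0.332, 0.921, 0.204], [-0.43, 0.341, -0.836]]
force: [-0.1, -0.4, 0.3]
opening: 0.008
grasp_force: 0.0
```

```bash
python3 st.py
```

```text
6.5 [0.9999 0.0802 0.4987] tip [1.0071 0.083  0.487 ] tilt 33.25 leanaz 21.9 fwd(-x)az -21.6 F [-0.1 -0.4  0.3] op 0.008
[[-0.84, 0.19, 0.509], [0.332, 0.921, 0.204], [-0.43, 0.341, -0.836]] [ -6.1  49.3  12.5  14.9  88.2 -76. ]
```

Call:
send_rows:
  plan:
    - [255,-0.036,0.012,-0.002,0]
    - [255,0.029,-0.007,-0.018,0]
    - [255,0.029,-0.007,-0.018,0]
    - [255,0.029,-0.007,-0.018,0]
    - [255,0.029,-0.007,-0.018,0]
    - [255,0.029,-0.007,-0.018,0]
    - [255,0.029,-0.007,-0.018,0]
    - [255,0.029,-0.007,-0.018,0]

```text
time_s: 7.17
position: [0.7639, 0.0758, 0.5021]
tcp_rot: [[-0.828, 0.185, 0.53], [0.336, 0.919, 0.204], [-0.449, 0.347, -0.823]]
force: [-0.1, -0.6, 0.5]
opening: 0.005
grasp_force: 0.0
```

```bash
cat > geo.py <<'E'
from srch import *
from p2 import CAM,CAM2
A=.715;W=np.array([[np.cos(A),-np.sin(A),0],[np.sin(A),np.cos(A),0],[0,0,1]]);O=np.array([.6251,-.0771,0])
def ev(Rw,w,xb,yb=0.,zmin=.004,n=0.,g=0.):
    """Rw: world tool rot (cols). contact pose for bottle at bay (xb,yb). returns TCP world, clearance"""
    R=(W.T@Rw).T;F=boxes(g);B=[BODY,CAM]
    tc=np.array([[x,y,0] for x in(-.012,.012) for b in F for y in(b[0][1],b[1][1])])@R
    z0=zmin-tc[:,2].min();nv=np.array([np.cos(n),np.sin(n),0]);pv=np.array([-nv[1],nv[0],0])
    tip=-.3*nv+w*pv+[0,0,z0];q=(main-tip)@R.T;k=min(hit(q,R@(-nv),b) for b in F)
    tip2=tip+nv*k[0];ql=(main-tip2)@R.T;mc=[round(1e3*sd(ql,b),1) for b in B]
    o=(OB-tip2-[xb,yb,0])@R.T;c=round(1e3*min(sd(o,b) for b in B+F),1)
    cz=1e3*min(z0+(np.array([[x,y,-.07] for x in(-.0375,.0375) for y in(-.095,.095)])@R)[:,2])
    cp=main[k[1]]
    return W@(tip2+[xb,yb,0])+O-.014*Rw[:,2],mc,c,np.round(cp,3),round(cz,1)
def turn(Rw,a):
    c,s=np.cos(a),np.sin(a);return Rw@np.array([[c,-s,0],[s,c,0],[0,0,1]])
E
python3 st.py; python3 - <<'E'
from geo import *
from rig import read_state
s=read_state();R0=np.array(s['tcp_rot'])
for a in np.arange(.8,2.3,.1):
    R=turn(R0,a);b=None
    for w in np.arange(-.03,.031,.003):
        e=[ev(R,w,x) for x in(-.13,-.1,-.07,-.04,.004)]
        m=min(min(i[1]+[i[2]]) for i in e)
        if -e[0][3][0]>.018 and e[0][3][2]<.025 and (b is None or m>b[0]):b=(m,round(w,3),[i[2] for i in e],e[0][1:],e[0][0].round(3))
    x=W.T@R[:,0];print(round(a,2),'x az',np.degrees(np.arctan2(x[1],x[0])).round(),b)
E
```

```text
7.17 [0.7639 0.0758 0.5021] tip [0.7714 0.0787 0.4906] tilt 34.59 leanaz 21.1 fwd(-x)az -22.1 F [-0.1 -0.6  0.5] op 0.005
[[-0.828, 0.185, 0.53], [0.336, 0.919, 0.204], [-0.449, 0.347, -0.823]] [ -9.   19.9  65.8  18.4  64.6 -85.9]
0.8 x az 75.0 (np.float64(-13.2), np.float64(-0.003), [np.float64(10.4), np.float64(16.8), np.float64(7.1), np.float64(-8.9), np.float64(7.3)], ([np.float64(-13.2), np.float64(70.5)], np.float64(10.4), array([-0.021,  0.007,  0.022]), np.float64(13.5)), array([ 0.498, -0.188,  0.023]))
0.9 x az 71.0 (np.float64(-12.8), np.float64(-0.0), [np.float64(19.1), np.float64(23.2), np.float64(7.2), np.float64(-8.8), np.float64(4.8)], ([np.float64(-12.8), np.float64(68.4)], np.float64(19.1), array([-0.021,  0.007,  0.022]), np.float64(14.6)), array([ 0.496, -0.186,  0.023]))
1.0 x az 66.0 (np.float64(-13.1), np.float64(-0.0), [np.float64(21.5), np.float64(24.6), np.float64(8.5), np.float64(-7.3), np.float64(-3.3)], ([np.float64(-13.1), np.float64(66.2)], np.float64(21.5), array([-0.021,  0.007,  0.022]), np.float64(13.7)), array([ 0.494, -0.187,  0.023]))
1.1 x az 6
[... 2750 characters left out ...]
oat64(13.5)], np.float64(-23.9), array([-0.021, -0.007,  0.022]), np.float64(27.0)), array([ 0.501, -0.189,  0.025]))
2.1 x az 6.0 (np.float64(-25.2), np.float64(-0.003), [np.float64(-25.2), np.float64(-6.4), np.float64(-20.3), np.float64(-24.4), np.float64(-12.7)], ([np.float64(19.0), np.float64(14.8)], np.float64(-25.2), array([-0.022,  0.   ,  0.022]), np.float64(30.7)), array([ 0.499, -0.187,  0.024]))
2.2 x az -0.0 (np.float64(-27.0), np.float64(-0.0), [np.float64(-25.8), np.float64(-13.4), np.float64(-22.2), np.float64(-27.0), np.float64(-8.2)], ([np.float64(19.9), np.float64(16.1)], np.float64(-25.8), array([-0.022,  0.   ,  0.022]), np.float64(34.6)), array([ 0.497, -0.185,  0.024]))
```

```bash
cat > q.py <<'E'
from geo import *
from rig import read_state
s=read_state();R0=np.array(s['tcp_rot'])
XB=(-.13,-.115,-.1,-.085,-.07,-.055,-.04,-.02,.004)
def f(a):
    o=[]
    R=turn(R0,a);x=W.T@R[:,0];az=np.degrees(np.arctan2(x[1],x[0])).round()
    for w in np.arange(-.03,.031,.003):
        e=[ev(R,w,xb) for xb in XB]
        if -e[0][3][0]>.018 and e[0][3][2]<.025:o.append((az,round(a,2),round(w,3),e[0][1],np.round([i[2] for i in e],0).astype(int).tolist(),e[0][3].tolist(),e[0][4]))
    return o
if __name__=="__main__":
    with Pool() as p:r=sum(p.map(f,np.arange(-3.1,3.2,.1)),[])
    for i in range(len(XB)):
        t=max(r,key=lambda k:min(k[3]+[k[4][i]]));print(XB[i],t)
    r.sort(key=lambda k:-min(k[3]+k[4]))
    for k in r[:5]:print(k)
E
python3 q.py; python3 - <<'E'
from srch import *
R=ori(D(35),D(-20),D(120));print(np.degrees(np.arctan2(-R[0,1],-R[0,0])))
E
```

```text
-0.13 (np.float64(36.0), np.float64(1.6), np.float64(0.012), [np.float64(10.7), np.float64(49.3)], [11, 14, 7, 3, -8, -16, -26, -31, -32], [-0.021, 0.007, 0.022], np.float64(16.2))
-0.115 (np.float64(31.0), np.float64(1.7), np.float64(0.012), [np.float64(14.0), np.float64(43.9)], [3, 15, 10, 0, -9, -20, -25, -34, -32], [-0.021, 0.007, 0.022], np.float64(18.3))
-0.1 (np.float64(31.0), np.float64(1.7), np.float64(0.012), [np.float64(14.0), np.float64(43.9)], [3, 15, 10, 0, -9, -20, -25, -34, -32], [-0.021, 0.007, 0.022], np.float64(18.3))
-0.085 (np.float64(47.0), np.float64(1.4), np.float64(-0.009), [np.float64(10.3), np.float64(45.6)], [7, -2, -1, 9, 11, 1, -7, -10, -14], [-0.021, -0.007, 0.022], np.float64(13.5))
-0.07 (np.float64(47.0), np.float64(1.4), np.float64(-0.009), [np.float64(10.3), np.float64(45.6)], [7, -2, -1, 9, 11, 1, -7, -10, -14], [-0.021, -0.007, 0.022], np.float64(13.5))
-0.055 (np.float64(-77.0), np.float64(-2.9), np.float64(0.012), [np.float64(10.3), np.float64(49.8)], [-13, -9, -5, 2, 8, 11, 3, -2, -3], [-0.021, 0.007, 0.022], np.float64(15.9))
-0.04 (np.float6
[... 698 characters left out ...]
6))
(np.float64(56.0), np.float64(1.2), np.float64(-0.009), [np.float64(-4.1), np.float64(55.7)], [4, 8, 16, 16, 8, 0, 2, -3, -4], [-0.021, -0.007, 0.022], np.float64(12.6))
(np.float64(56.0), np.float64(1.2), np.float64(-0.006), [np.float64(-7.7), np.float64(55.7)], [6, 11, 19, 16, 8, 0, 2, -5, -6], [-0.022, 0.0, 0.022], np.float64(12.6))
(np.float64(52.0), np.float64(1.3), np.float64(-0.012), [np.float64(4.1), np.float64(46.8)], [1, -2, 7, 14, 7, 6, -1, -7, -8], [-0.021, -0.007, 0.022], np.float64(12.8))
(np.float64(-82.0), np.float64(-2.8), np.float64(0.015), [np.float64(5.3), np.float64(53.3)], [-9, -3, 0, 5, 10, 12, 3, 2, -5], [-0.021, 0.007, 0.022], np.float64(14.4))
44.688769946130684
```

```bash
cat > q2.py <<'E'
import geo
from geo import *
from rig import read_state
M=[]
for z,r in((.004,.0195),(.008,.0212),(.012,.022),(.015,.022),(.018,.022),(.021,.022),(.024,.022),(.03,.022),(.045,.022),(.06,.022),(.077,.022),(.088,.018),(.1,.0118),(.13,.0118),(.15,.0105),(.168,.008)):
    for k in np.linspace(0,2*np.pi,36,endpoint=False):M.append((r*np.cos(k),r*np.sin(k),z))
geo.main=np.array(M)
R0=np.array(read_state()['tcp_rot'])
XB=(-.13,-.12,-.11,-.1,-.09,-.08,-.07,-.06,-.05,-.04,-.03,-.02,-.01,.004)
def f(a):
    o=[];R=turn(R0,a[0]);x=W.T@R[:,0];az=np.degrees(np.arctan2(x[1],x[0])).round()
    for w in np.arange(-.08,.081,.004):
        e=ev(R,w,-.13,g=a[1])
        if min(e[1])>5 and -e[3][0]>.0185 and e[3][2]<.0245:
            o.append((az,round(a[0],2),a[1],round(w,3),e[1],[int(ev(R,w,xb,g=a[1])[2]) for xb in XB],e[3].tolist(),e[4]))
    return o
if __name__=="__main__":
    with Pool() as p:r=sum(p.map(f,[(a,g) for a in np.arange(-3.1,3.2,.1) for g in(0.,.03,.055,.08)]),[])
    import pickle;pickle.dump(r,open('q2.pkl','wb'));print(len(r))
    for i in range(len(XB)):
        def L(k):
            n=0
            while i+n<len(XB) and min(k[4]+[k[5][i+n]])>=6:n+=1
            return n
        rr=sorted(r,key=lambda k:(-L(k),-k[5][i]))[:2]
        for t in rr:print(XB[i],L(t),[float(q) if not isinstance(q,list) else [float(z) for z in q] for q in t])
E
python3 q2.py
```

```text
1536
-0.13 5 [36.0, 1.6, 0.0, 0.012, [11.0, 49.6], [10.0, 17.0, 11.0, 6.0, 6.0, 0.0, -7.0, -12.0, -17.0, -25.0, -27.0, -31.0, -32.0, -32.0], [-0.021, 0.008, 0.024], 16.2]
-0.13 4 [36.0, 1.6, 0.0, 0.016, [6.8, 50.8], [14.0, 19.0, 13.0, 10.0, 4.0, -2.0, -8.0, -14.0, -21.0, -26.0, -29.0, -34.0, -35.0, -34.0], [-0.019, 0.011, 0.024], 16.2]
-0.12 4 [36.0, 1.6, 0.0, 0.012, [11.0, 49.6], [10.0, 17.0, 11.0, 6.0, 6.0, 0.0, -7.0, -12.0, -17.0, -25.0, -27.0, -31.0, -32.0, -32.0], [-0.021, 0.008, 0.024], 16.2]
-0.12 3 [36.0, 1.6, 0.0, 0.016, [6.8, 50.8], [14.0, 19.0, 13.0, 10.0, 4.0, -2.0, -8.0, -14.0, -21.0, -26.0, -29.0, -34.0, -35.0, -34.0], [-0.019, 0.011, 0.024], 16.2]
-0.11 3 [36.0, 1.6, 0.0, 0.012, [11.0, 49.6], [10.0, 17.0, 11.0, 6.0, 6.0, 0.0, -7.0, -12.0, -17.0, -25.0, -27.0, -31.0, -32.0, -32.0], [-0.021, 0.008, 0.024], 16.2]
-0.11 2 [31.0, 1.7, 0.0, 0.016, [14.1, 47.4], [4.0, 12.0, 17.0, 12.0, 4.0, -2.0, -10.0, -16.0, -21.0, -26.0, -33.0, -35.0, -37.0, -34.0], [-0.019, 0.011, 0.024], 18.3]
-0.1 2 [36.0, 1.6, 0.0, 0.012, [11.0, 49.6], [10.0, 17.0, 11.0, 6.0, 6.0, 0.0, -7.0, -12.0, -17
[... 2813 characters left out ...]
9, -0.011, 0.015], 33.8]
-0.01 2 [25.0, 1.8, 0.08, -0.052, [15.7, 11.1], [-13.0, -6.0, -11.0, -17.0, -22.0, -21.0, -13.0, -5.0, 2.0, 11.0, 19.0, 26.0, 29.0, 23.0], [-0.021, -0.008, 0.018], 35.2]
-0.01 2 [31.0, 1.7, 0.08, -0.052, [13.9, 10.3], [-7.0, -7.0, -12.0, -18.0, -19.0, -13.0, -5.0, 2.0, 10.0, 18.0, 23.0, 26.0, 28.0, 22.0], [-0.022, -0.004, 0.015], 34.3]
0.004 1 [25.0, 1.8, 0.08, -0.048, [16.5, 12.5], [-12.0, -6.0, -10.0, -15.0, -21.0, -21.0, -12.0, -4.0, 3.0, 11.0, 19.0, 22.0, 25.0, 27.0], [-0.022, -0.004, 0.018], 35.2]
0.004 1 [31.0, 1.7, 0.08, -0.048, [14.4, 11.6], [-6.0, -6.0, -11.0, -16.0, -18.0, -11.0, -4.0, 3.0, 11.0, 16.0, 19.0, 22.0, 25.0, 26.0], [-0.021, -0.008, 0.018], 34.3]
```

```bash
cat > q3.py <<'E'
from q2 import *
def f3(a):
    o=[];R=turn(R0,a[0])
    for w in np.arange(-.06,.061,.002):
        e=ev(R,w,-.13,g=a[1])
        if min(e[1])>3.5 and abs(e[3][1])<.0045 and e[3][0]<0 and e[3][2]<.0245:
            o.append((round(a[0],2),a[1],round(w,3),[float(q) for q in e[1]],[int(ev(R,w,xb,g=a[1])[2]) for xb in XB[:6]],e[3].tolist(),e[4]))
    return o
if __name__=="__main__":
    with Pool() as p:r=sum(p.map(f3,[(a,g) for a in np.arange(1.2,2.3,.05) for g in(0.,.01,.02,.03,.04)]),[])
    for lo,hi in((0,2),(0,3),(0,4),(1,4),(2,5),(3,6)):
        for k in sorted(r,key=lambda k:-min(k[3]+k[4][lo:hi]))[:2]:print(XB[lo],XB[hi-1],k)
E
python3 q3.py
```

```text
-0.13 -0.12 (np.float64(1.5), 0.0, np.float64(0.004), [9.7, 50.1], [11, 11, 4, 2, 5, 7], [-0.022, 0.004, 0.024], np.float64(14.6))
-0.13 -0.12 (np.float64(1.45), 0.0, np.float64(0.0), [9.2, 50.4], [10, 9, 3, 1, 6, 12], [-0.022, 0.0, 0.024], np.float64(14.0))
-0.13 -0.11 (np.float64(1.55), 0.0, np.float64(0.006), [12.9, 49.6], [8, 14, 7, 1, 3, 5], [-0.022, 0.004, 0.024], np.float64(15.4))
-0.13 -0.11 (np.float64(1.6), 0.0, np.float64(0.008), [13.6, 47.7], [7, 14, 9, 4, 2, 1], [-0.022, 0.004, 0.024], np.float64(16.2))
-0.13 -0.1 (np.float64(1.45), 0.0, np.float64(0.004), [6.4, 53.1], [13, 10, 5, 5, 9, 10], [-0.022, 0.004, 0.024], np.float64(14.0))
-0.13 -0.1 (np.float64(1.45), 0.0, np.float64(0.006), [4.2, 53.5], [15, 11, 6, 7, 11, 8], [-0.022, 0.004, 0.024], np.float64(14.0))
-0.12 -0.1 (np.float64(1.7), 0.0, np.float64(0.008), [16.6, 41.7], [0, 7, 11, 7, 4, -1], [-0.022, 0.004, 0.024], np.float64(18.3))
-0.12 -0.1 (np.float64(1.65), 0.0, np.float64(0.008), [15.8, 45.8], [2, 10, 11, 6, 2, 0], [-0.022, 0.004, 0.024], np.float64(17.2))
-0.11 -0.09 (np.float64(1.45), 0.0, np.float64(0.004), [6.4, 53.1], [13, 10, 5, 5, 9, 10], [-0.022, 0.004, 0.024], np.float64(14.0))
-0.11 -0.09 (np.float64(1.45), 0.0, np.float64(0.006), [4.2, 53.5], [15, 11, 6, 7, 11, 8], [-0.022, 0.004, 0.024], np.float64(14.0))
-0.1 -0.08 (np.float64(1.35), 0.0, np.float64(-0.006), [5.3, 50.7], [8, 2, 0, 5, 11, 14], [-0.022, -0.004, 0.021], np.float64(13.1))
-0.1 -0.08 (np.float64(1.35), 0.03, np.float64(-0.022), [5.0, 30.5], [-2, -5, -1, 5, 11, 17], [-0.022, -0.004, 0.015], np.float64(20.8))
```

Call:
send_rows:
  plan:
    - [255,0,0,0,0.1208]
    - [255,0,0,0,0.1208]
    - [255,0,0,0,0.1208]
    - [255,0,0,0,0.1208]
    - [255,0,0,0,0.1208]
    - [255,0,0,0,0.1208]
    - [255,0,0,0,0.1208]
    - [255,0,0,0,0.1208]
    - [255,0,0,0,0.1208]
    - [255,0,0,0,0.1208]
    - [255,0,0,0,0.1208]
    - [255,0,0,0,0.1208]
    - [255,0,0,0,0]

```text
time_s: 8.25
position: [0.766, 0.0758, 0.5021]
tcp_rot: [[0.085, 0.844, 0.529], [0.953, -0.225, 0.204], [0.292, 0.487, -0.823]]
force: [-0.1, -0.5, 0.3]
opening: 0.003
grasp_force: 0.0
```

```bash
cat > tgt.py <<'E'
import sys,q2,geo
from geo import *
from rig import read_state
# args: w xb yb gapback lift zmin g : shift in tool axes to pose 'gapback' behind contact and 'lift' back along the tool
def tgt(w,xb,yb=0,gap=0,lift=0,zmin=.003,g=0.,verbose=1):
    s=read_state();R=np.array(s['tcp_rot']);e=ev(R,w,xb,yb,zmin=zmin,g=g)
    p=e[0]-gap*(W@[1,0,0])-lift*R[:,2];d=p-np.array(s['position'])
    if verbose:
        tp=np.array([[x,y,.014] for x in(-.012,.012) for y in(-.0125-g/2,.0125+g/2)])@R.T+e[0]
        print('main body/cam',e[1],'clear',e[2],'contact',e[3]*1e3,'bodyz',e[4]);print('corners bay mm',np.round(((tp-O)@W-[xb,yb,0])*1e3,1).tolist())
    print('goal',p.round(4),'world d',d.round(4),'tool d',(R.T@d).round(4),'n',np.linalg.norm(d).round(3))
if __name__=="__main__":tgt(*map(float,sys.argv[1:]))
E
python3 st.py; for w in 0 .003 .006; do python3 tgt.py $w -.1305 0 .006 .17 .003; done
```

```text
8.25 [0.766  0.0758 0.5021] tip [0.7734 0.0786 0.4906] tilt 34.58 leanaz 21.1 fwd(-x)az -95.1 F [-0.1 -0.5  0.3] op 0.003
[[0.085, 0.844, 0.529], [0.953, -0.225, 0.204], [0.292, 0.487, -0.823]] [-8.9 20.1 65.5 18.3 64.7 -2.6]
main body/cam [np.float64(9.6), np.float64(50.2)] clear 10.1 contact [-22.   0.  21.] bodyz 13.0
corners bay mm [[-49.4, 1.1, 3.0], [-37.1, -17.0, 15.2], [-32.8, 17.0, 10.0], [-20.6, -1.1, 22.2]]
goal [ 0.3982 -0.2271  0.1641] world d [-0.3678 -0.3029 -0.338 ] tool d [-0.4186 -0.407   0.0217] n 0.584
main body/cam [np.float64(7.4), np.float64(52.1)] clear 12.3 contact [-22.   4.  21.] bodyz 13.0
corners bay mm [[-49.1, 4.1, 3.0], [-36.9, -14.0, 15.2], [-32.6, 20.0, 10.0], [-20.3, 1.9, 22.2]]
goal [ 0.3964 -0.2247  0.1641] world d [-0.3695 -0.3005 -0.338 ] tool d [-0.4164 -0.409   0.0212] n 0.584
main body/cam [np.float64(4.8), np.float64(53.6)] clear 14.8 contact [-22.   4.  21.] bodyz 13.0
corners bay mm [[-48.3, 7.1, 3.0], [-36.0, -11.0, 15.2], [-31.7, 23.0, 10.0], [-19.5, 4.9, 22.2]]
goal [ 0.3951 -0.2219  0.1641] world d [-0.3709 -0.2976 -0.338 ] tool d [-0.4138 -0.4108  0.0211] n 0.583
```

```bash
cat >> tgt.py <<'E'
E
sed -i "s/^def tgt(w,xb,yb=0,gap=0,lift=0,zmin=.003,g=0.,verbose=1):/def tgt(w,xb,yb=0,gap=0,up=0,zmin=.002,g=0.,verbose=1):/; s/-lift\*R\[:,2\]/+np.array([0,0,up])/" tgt.py
python3 tgt.py .001 -.1305 0 .006 .30; python3 - <<'E'
from rig import *;import numpy as np
R=np.array(read_state()['tcp_rot'])
for n,v in dict(down40=(0,0,-.04),bay10=(.00755,.00656,0),left10=(-.00656,.00755,0)).items():print(n,(R.T@np.array(v)).round(4))
E
```

```text
main body/cam [np.float64(10.0), np.float64(51.6)] clear 9.6 contact [-22.   0.  21.] bodyz 12.0
corners bay mm [[-50.6, 2.1, 2.0], [-38.3, -16.0, 14.2], [-34.0, 18.0, 9.0], [-21.8, -0.1, 21.2]]
goal [ 0.4867 -0.1924  0.3231] world d [-0.2793 -0.2682 -0.179 ] tool d [-0.3315 -0.2627 -0.0553] n 0.427
down40 [-0.0117 -0.0195  0.0329]
bay10 [0.0069 0.0049 0.0053]
left10 [ 0.0066 -0.0072 -0.0019]
```

Call:
send_rows:
  plan:
    - [255,-0.0276,-0.0219,-0.0046,0]
    - [255,-0.0276,-0.0219,-0.0046,0]
    - [255,-0.0276,-0.0219,-0.0046,0]
    - [255,-0.0276,-0.0219,-0.0046,0]
    - [255,-0.0276,-0.0219,-0.0046,0]
    - [255,-0.0276,-0.0219,-0.0046,0]
    - [255,-0.0276,-0.0219,-0.0046,0]
    - [255,-0.0276,-0.0219,-0.0046,0]
    - [255,-0.0276,-0.0219,-0.0046,0]
    - [255,-0.0276,-0.0219,-0.0046,0]
    - [255,-0.0276,-0.0219,-0.0046,0]
    - [255,-0.0276,-0.0219,-0.0046,0]
    - [255,0,0,0,0]
    - [255,0,0,0,0]

```text
time_s: 9.42
position: [0.486, -0.1945, 0.3226]
tcp_rot: [[0.086, 0.845, 0.528], [0.953, -0.224, 0.203], [0.29, 0.486, -0.824]]
force: [-0.1, 0.0, 0.3]
opening: 0.006
grasp_force: 0.0
```

```bash
python3 st.py; python3 tgt.py .001 -.1305 0 .006 .06
```

```text
9.42 [ 0.486  -0.1945  0.3226] tip [ 0.4934 -0.1916  0.311 ] tilt 34.46 leanaz 21.0 fwd(-x)az -95.2 F [-0.1  0.   0.3] op 0.006
[[0.086, 0.845, 0.528], [0.953, -0.224, 0.203], [0.29, 0.486, -0.824]] [-52.8  11.2 107.5  40.   57.7 -63.9]
main body/cam [np.float64(9.9), np.float64(51.5)] clear 10.0 contact [-22.   0.  21.] bodyz 12.2
corners bay mm [[-50.7, 2.1, 2.0], [-38.4, -16.0, 14.2], [-34.1, 18.0, 8.9], [-21.9, -0.1, 21.1]]
goal [ 0.4866 -0.1925  0.0831] world d [ 0.0005  0.002  -0.2395] tool d [-0.0674 -0.1164  0.1981] n 0.239
```

Call:
send_rows:
  plan:
    - [255,-0.0084,-0.0146,0.0248,0]
    - [255,-0.0084,-0.0146,0.0248,0]
    - [255,-0.0084,-0.0146,0.0248,0]
    - [255,-0.0084,-0.0146,0.0248,0]
    - [255,-0.0084,-0.0146,0.0248,0]
    - [255,-0.0084,-0.0146,0.0248,0]
    - [255,0,0,0,0]

```text
time_s: 10.0
position: [0.4865, -0.1888, 0.1385]
tcp_rot: [[0.083, 0.849, 0.522], [0.952, -0.223, 0.21], [0.295, 0.48, -0.826]]
force: [-0.3, -0.3, 0.5]
opening: 0.005
grasp_force: 0.0
```

```bash
python3 st.py; python3 tgt.py .001 -.1305 0 .006 0; python3 - <<'E'
from h import *
a,_=capture("top");b,_=capture("side")
cv2.imwrite("pics/c2.png",np.hstack([cv2.resize(a[130:330,210:400],None,fx=2.1,fy=2.1),cv2.resize(b[60:260,180:360],None,fx=2.1,fy=2.1)])[:420,:800])
E
```

```text
10.0 [ 0.4865 -0.1888  0.1385] tip [ 0.4938 -0.1859  0.1269] tilt 34.26 leanaz 21.9 fwd(-x)az -95.0 F [-0.3 -0.3  0.5] op 0.005
[[0.083, 0.849, 0.522], [0.952, -0.223, 0.21], [0.295, 0.48, -0.826]] [-52.2  31.4 118.8  62.9  37.5 -96.6]
main body/cam [np.float64(10.5), np.float64(50.8)] clear 8.9 contact [-22.   0.  21.] bodyz 12.8
corners bay mm [[-50.8, 2.1, 2.0], [-38.4, -16.0, 14.0], [-34.3, 18.0, 9.1], [-21.9, -0.1, 21.1]]
goal [ 0.4866 -0.1926  0.0231] world d [ 0.0002 -0.0038 -0.1154] tool d [-0.0376 -0.0544  0.0947] n 0.115
```

View pics/c2.png

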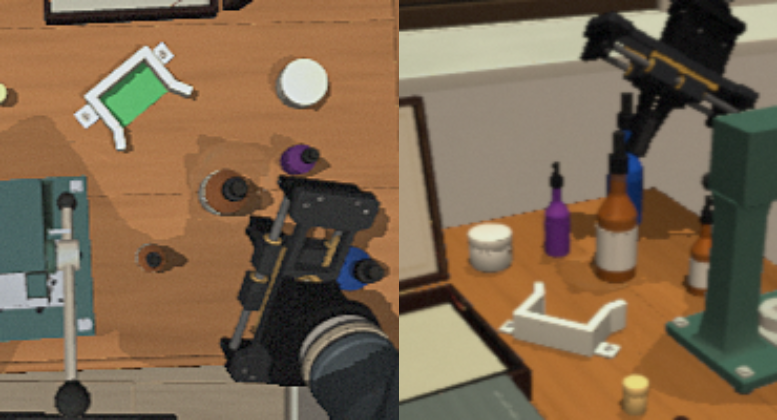

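Top view: the hand sits behind the bottle (at (228,190) in the crop), body between blue (355,270), purple (298,158) and small (152,258); the side view agrees. Going down.

Call:
send_rows:
  plan:
    - [255,-0.0047,-0.0068,0.0118,0]
    - [255,-0.0047,-0.0068,0.0118,0]
    - [255,-0.0047,-0.0068,0.0118,0]
    - [255,-0.0047,-0.0068,0.0118,0]
    - [255,-0.0047,-0.0068,0.0118,0]
    - [255,-0.0047,-0.0068,0.0118,0]
    - [255,0,0,0,0]
    - [255,0,0,0,0]

```text
time_s: 10.77
position: [0.4889, -0.1947, 0.0583]
tcp_rot: [[0.082, 0.844, 0.53], [0.954, -0.221, 0.203], [0.288, 0.489, -0.823]]
force: [-0.7, -0.8, 1.3]
opening: 0.007
grasp_force: 0.0
```

```bash
python3 st.py; python3 tgt.py .001 -.1305 0 .006 0
```

```text
10.77 [ 0.4889 -0.1947  0.0583] tip [ 0.4963 -0.1919  0.0468] tilt 34.59 leanaz 21.0 fwd(-x)az -94.9 F [-0.7 -0.8  1.3] op 0.007
[[0.082, 0.844, 0.53], [0.954, -0.221, 0.203], [0.288, 0.489, -0.823]] [ -52.5   42.7  120.2   80.8   33.5 -118.7]
main body/cam [np.float64(9.6), np.float64(51.9)] clear 10.1 contact [-22.   0.  21.] bodyz 11.9
corners bay mm [[-50.6, 2.0, 2.0], [-38.3, -16.0, 14.2], [-34.1, 18.0, 8.9], [-21.8, -0.0, 21.1]]
goal [ 0.4866 -0.1924  0.0231] world d [-0.0022  0.0023 -0.0352] tool d [-0.0081 -0.0196  0.0283] n 0.035
```

Call:
send_rows:
  plan:
    - [255,-0.002,-0.0049,0.0071,0]
    - [255,-0.002,-0.0049,0.0071,0]
    - [255,-0.002,-0.0049,0.0071,0]
    - [255,-0.002,-0.0049,0.0071,0]
    - [255,0,0,0,0]
    - [255,0,0,0,0]

```text
time_s: 11.27
position: [0.4861, -0.1919, 0.0227]
tcp_rot: [[0.083, 0.844, 0.529], [0.954, -0.221, 0.204], [0.289, 0.488, -0.824]]
force: [-0.1, -0.2, 0.1]
opening: 0.003
grasp_force: 0.0
```

```bash
cat > look.py <<'E'
from h import *
from scipy.optimize import least_squares
A=.715;bx=np.array([np.cos(A),np.sin(A)]);by=np.array([-bx[1],bx[0]]);O2=np.array([.6251,-.0771])
def look(x0,y0,n="side"):
    """bottle in bay mm: body (z .02-.06) and cap (.115-.16)"""
    q=O2+x0*bx+y0*by;p,d=capture(n);P=cloud(n,d)
    hsv=cv2.cvtColor(p,cv2.COLOR_BGR2HSV);r=[]
    for lo,hi,rad,R in((.02,.06,.022,.04),(.12,.16,.0085,.03)):
        Q=P[(P[...,2]>lo)&(P[...,2]<hi)&(np.hypot(P[...,0]-q[0],P[...,1]-q[1])<R)]
        if len(Q)<20:r.append(None);continue
        f=least_squares(lambda a:np.hypot(Q[:,0]-a[0],Q[:,1]-a[1])-rad,q,loss='soft_l1',f_scale=.002).x-O2
        r.append((len(Q),(1e3*np.array([bx@f,by@f])).round(1).tolist()))
    return r
if __name__=="__main__":
    import sys;print('side body,cap',look(*map(float,sys.argv[1:3])))
E
python3 st.py; python3 look.py -.13 0; python3 tgt.py .001 -.1305 0 0 0
```

```text
11.27 [ 0.4861 -0.1919  0.0227] tip [ 0.4935 -0.1891  0.0112] tilt 34.56 leanaz 21.0 fwd(-x)az -95.0 F [-0.1 -0.2  0.1] op 0.003
[[0.083, 0.844, 0.529], [0.954, -0.221, 0.204], [0.289, 0.488, -0.824]] [ -52.6   47.8  120.8   89.3   33.  -128.9]
side body,cap [(308, [-130.5, 0.5]), (176, [-130.5, -0.4])]
main body/cam [np.float64(9.7), np.float64(51.8)] clear 10.0 contact [-22.   0.  21.] bodyz 12.0
corners bay mm [[-50.6, 2.0, 2.0], [-38.3, -16.0, 14.2], [-34.1, 18.0, 8.9], [-21.8, -0.0, 21.1]]
goal [ 0.4912 -0.1885  0.0231] world d [0.0051 0.0034 0.0004] tool d [0.0038 0.0037 0.0031] n 0.006
```

Call:
send_rows:
  plan:
    - [255,0.0018,0.0013,0.0014,0]
    - [255,0.0018,0.0013,0.0014,0]
    - [255,0.0018,0.0013,0.0014,0]
    - [255,0.0018,0.0013,0.0014,0]
    - [255,0.0018,0.0013,0.0014,0]
    - [255,0.0018,0.0013,0.0014,0]
    - [255,0,0,0,0]

```text
time_s: 11.9
position: [0.4974, -0.1806, 0.0212]
tcp_rot: [[0.083, 0.845, 0.527], [0.953, -0.222, 0.205], [0.291, 0.486, -0.824]]
force: [-0.9, -0.9, 0.2]
opening: 0.006
grasp_force: 0.3
```

```bash
cat >> st.py <<'E'
A=.715;W=np.array([[np.cos(A),-np.sin(A),0],[np.sin(A),np.cos(A),0],[0,0,1]])
tp=np.array([[x,y,.014] for x in(-.012,.012) for y in(-.0125,.0125)])@R.T+s['position'];print('corners bay',((tp-[.6251,-.0771,0])@W*1e3).round(1).tolist())
E
python3 st.py; python3 look.py -.12 0
```

```text
11.9 [ 0.4974 -0.1806  0.0212] tip [ 0.5048 -0.1777  0.0096] tilt 34.48 leanaz 21.3 fwd(-x)az -95.0 F [-0.9 -0.9  0.2] op 0.006
[[0.083, 0.845, 0.527], [0.953, -0.222, 0.205], [0.291, 0.486, -0.824]] [ -50.3   47.9  120.3   90.8   32.5 -128. ]
corners bay [[-171.3, 3.9, 0.1], [-158.9, -14.1, 12.2], [-154.8, 19.9, 7.0], [-142.4, 1.9, 19.2]]
side body,cap [(310, [-123.3, -0.0]), (211, [-123.5, -2.6])]
```

```bash
cat > fw.py <<'E'
from geo import *
from rig import read_state
s=read_state();R0=np.array(s['tcp_rot']);p0=np.array(s['position'])
G=dict(blue=bot(-.267,-.046),small=bot(-.134,.098,.67),purple=bot(-.157,-.085,.68),press=boxp(w2b,.37,.54,-.035,.09,(.02,.1,.2,.3)),
 bay=np.array([(x,q*y,.03) for x,y in((-.031,.04),(-.02,.037),(-.012,.032),(.01,.032),(.026,.032),(-.031,.05),(.036,.042)) for q in(-1,1)]))
def clr(dx,dy,a,g=0.):
    # turn about the tool axis keeps corner (+x,+y) in place, then shift in bay axes
    R=turn(R0,a);c=np.array([.01,.01,.014]);p=p0+R0@c-R@c+W@[dx,dy,0]
    return {k:[round(1e3*sd(((W@Q.T).T+O-p-.014*R[:,2])@R,b)) for b in (BODY,)][0] for k,Q in G.items()}
if __name__=="__main__":
    for a in(-.1,0,.1,.2):
        for dy in(0,-.003):print(a,dy,[tuple(clr(dx,dy,a).values()) for dx in(0,.01,.02,.03,.04)])
    print(list(G))
E
python3 fw.py
```

```text
-0.1 0 [(21, 51, 8, 111, 130), (28, 42, 6, 104, 124), (34, 34, 9, 97, 118), (40, 27, 15, 91, 113), (47, 19, 21, 85, 105)]
-0.1 -0.003 [(19, 52, 7, 113, 130), (25, 44, 4, 106, 123), (32, 36, 6, 100, 117), (38, 28, 12, 94, 112), (45, 21, 19, 87, 105)]
0 0 [(17, 47, 10, 101, 131), (24, 38, 3, 95, 125), (31, 30, 2, 88, 119), (38, 21, 7, 83, 113), (45, 13, 13, 75, 106)]
0 -0.003 [(15, 48, 8, 104, 131), (22, 40, 1, 97, 125), (29, 31, 0, 91, 118), (36, 23, 4, 85, 112), (43, 15, 11, 77, 106)]
0.1 0 [(12, 42, 13, 93, 133), (19, 33, 7, 86, 126), (27, 24, 2, 81, 120), (34, 15, 0, 74, 113), (41, 6, 6, 67, 106)]
0.1 -0.003 [(10, 44, 11, 95, 133), (18, 35, 4, 89, 126), (25, 26, 0, 83, 119), (32, 17, -1, 76, 113), (40, 8, 3, 69, 107)]
0.2 0 [(6, 37, 15, 85, 136), (14, 28, 10, 80, 128), (22, 19, 6, 74, 121), (29, 10, 3, 67, 114), (37, 1, 1, 61, 106)]
0.2 -0.003 [(5, 38, 13, 88, 136), (12, 29, 7, 82, 128), (20, 20, 4, 76, 121), (28, 10, 0, 69, 114), (36, 1, -2, 63, 107)]
['blue', 'small', 'purple', 'press', 'bay']
```

Call:
send_rows:
  plan:
    - [255,-0.001,0.001,0,-0.1]
    - [255,0.0017,0.0017,0.0011,0]
    - [255,0.0017,0.0017,0.0011,0]
    - [255,0.0017,0.0017,0.0011,0]
    - [255,0.0017,0.0017,0.0011,0]
    - [255,0.0017,0.0017,0.0011,0]
    - [255,0,0,0,0]

```text
time_s: 12.53
position: [0.5083, -0.1733, 0.0233]
tcp_rot: [[-0.001, 0.85, 0.528], [0.97, -0.126, 0.206], [0.241, 0.512, -0.824]]
force: [0.1, 1.0, -0.0]
opening: 0.008
grasp_force: 0.3
```

```bash
python3 st.py; python3 look.py -.11 0; python3 fw.py | head -6
```

```text
12.53 [ 0.5083 -0.1733  0.0233] tip [ 0.5157 -0.1705  0.0118] tilt 34.49 leanaz 21.3 fwd(-x)az -89.9 F [ 0.1  1.  -0. ] op 0.008
[[-0.001, 0.85, 0.528], [0.97, -0.126, 0.206], [0.241, 0.512, -0.824]] [ -48.5   47.6  119.6   90.9   32.1 -131.8]
corners bay [[-158.5, 0.6, 2.5], [-144.5, -15.7, 15.3], [-143.2, 18.2, 8.3], [-129.2, 1.9, 21.1]]
side body,cap [(337, [-109.4, -0.6]), (222, [-105.9, -2.1])]
-0.1 0 [(32, 45, 13, 112, 123), (38, 37, 18, 105, 117), (44, 30, 24, 100, 110), (50, 23, 30, 93, 103), (56, 16, 36, 86, 95)]
-0.1 -0.003 [(30, 46, 10, 114, 123), (36, 39, 16, 108, 117), (42, 32, 22, 102, 111), (47, 25, 28, 95, 103), (53, 19, 33, 88, 96)]
0 0 [(30, 41, 6, 102, 123), (36, 32, 10, 96, 118), (43, 25, 17, 90, 111), (49, 17, 23, 83, 104), (55, 10, 29, 76, 96)]
0 -0.003 [(28, 42, 3, 104, 123), (34, 34, 8, 98, 117), (40, 26, 14, 92, 112), (47, 19, 21, 85, 104), (53, 12, 27, 78, 97)]
0.1 0 [(26, 36, 3, 93, 124), (33, 27, 4, 87, 118), (40, 19, 8, 81, 112), (47, 10, 15, 74, 104), (54, 3, 22, 67, 97)]
0.1 -0.003 [(24, 38, 1, 95, 124), (31, 29, 1, 90, 118), (38, 20, 6, 83, 112), (45, 12, 13, 76, 105), (52, 5, 20, 70, 97)]
```

Call:
send_rows:
  plan:
    - [255,0.00105,0.00145,0.0014,0]
    - [255,0.00105,0.00145,0.0014,0]
    - [255,0.00105,0.00145,0.0014,0]
    - [255,0.00105,0.00145,0.0014,0]
    - [255,0.00105,0.00145,0.0014,0]
    - [255,0.00105,0.00145,0.0014,0]
    - [255,0.00105,0.00145,0.0014,0]
    - [255,0.00105,0.00145,0.0014,0]
    - [255,0.00105,0.00145,0.0014,0]
    - [255,0,0,0,0]

```text
time_s: 13.42
position: [0.526, -0.1635, 0.0219]
tcp_rot: [[-0.001, 0.849, 0.528], [0.971, -0.126, 0.205], [0.241, 0.513, -0.824]]
force: [-1.7, -0.6, 0.1]
opening: 0.004
grasp_force: 0.3
```

```bash
python3 st.py; python3 look.py -.09 0; python3 fw.py | sed -n '1p;3p;5p'
```

```text
13.42 [ 0.526  -0.1635  0.0219] tip [ 0.5334 -0.1607  0.0103] tilt 34.49 leanaz 21.3 fwd(-x)az -89.9 F [-1.7 -0.6  0.1] op 0.004
[[-0.001, 0.849, 0.528], [0.971, -0.126, 0.205], [0.241, 0.513, -0.824]] [ -45.8   47.7  118.2   91.5   31.4 -129.4]
corners bay [[-138.6, -3.7, 1.0], [-124.6, -20.0, 13.8], [-123.4, 14.0, 6.8], [-109.4, -2.3, 19.6]]
side body,cap [(336, [-90.1, -2.0]), (240, [-91.1, -5.1])]
-0.1 0 [(40, 33, 21, 103, 110), (46, 26, 26, 95, 103), (52, 20, 32, 89, 95), (58, 12, 38, 83, 88), (63, 6, 44, 76, 81)]
0 0 [(39, 27, 13, 93, 110), (45, 20, 20, 86, 104), (52, 13, 26, 79, 96), (58, 5, 32, 73, 88), (65, -2, 39, 67, 81)]
0.1 0 [(37, 21, 5, 83, 111), (44, 13, 12, 77, 104), (51, 6, 19, 70, 96), (58, -1, 26, 65, 88), (64, -8, 33, 58, 81)]
```

Call:
send_rows:
  plan:
    - [255,0.0014,0.0014,0.0012,0]
    - [255,0.0014,0.0014,0.0012,0]
    - [255,0.0014,0.0014,0.0012,0]
    - [255,0.0014,0.0014,0.0012,0]
    - [255,0.0014,0.0014,0.0012,0]
    - [255,0.0014,0.0014,0.0012,0]
    - [255,0.0014,0.0014,0.0012,0]
    - [255,0.0014,0.0014,0.0012,0]
    - [255,0.0014,0.0014,0.0012,0]
    - [255,0,0,0,0]

```text
time_s: 14.3
position: [0.5424, -0.1506, 0.0224]
tcp_rot: [[-0.002, 0.849, 0.528], [0.971, -0.126, 0.205], [0.241, 0.512, -0.824]]
force: [-0.6, -0.2, 0.5]
opening: 0.007
grasp_force: 0.3
```

```bash
python3 st.py; python3 look.py -.07 -.002; python3 fw.py | sed -n '1p;3p;5p'; cat > q4.py <<'E'
from q2 import *
R0=np.array(read_state()['tcp_rot'])
XB=(-.07,-.06,-.05,-.04,-.03,-.02,-.01,.004)
def f4(a):
    o=[];R=turn(R0,a[0])
    for w in np.arange(-.07,.071,.002):
        e=ev(R,w,-.07,g=a[1])
        if min(e[1])>4 and abs(e[3][1])<.0045 and e[3][0]<0 and e[3][2]<.0245:
            o.append((round(float(a[0]),2),a[1],round(float(w),3),[float(q) for q in e[1]],[int(ev(R,w,xb,g=a[1])[2]) for xb in XB],e[3].tolist(),e[4]))
    return o
if __name__=="__main__":
    with Pool() as p:r=sum(p.map(f4,[(a,g) for a in np.arange(-.3,.8,.1) for g in(0.,.03,.055,.08)]),[])
    for lo,hi in((0,8),(1,8),(2,8),(3,8),(0,4)):
        for k in sorted(r,key=lambda k:-min(k[3]+k[4][lo:hi]))[:2]:print(XB[lo],XB[hi-1],k)
    for k in r:
        if k[1]==.0 and abs(k[0])<.15:print(k)
E
python3 q4.py
```

```text
14.3 [ 0.5424 -0.1506  0.0224] tip [ 0.5498 -0.1477  0.0108] tilt 34.48 leanaz 21.3 fwd(-x)az -89.9 F [-0.6 -0.2  0.5] op 0.007
[[-0.002, 0.849, 0.528], [0.971, -0.126, 0.205], [0.241, 0.512, -0.824]] [ -43.    47.6  117.1   92.2   30.7 -127. ]
corners bay [[-117.8, -4.6, 1.6], [-103.8, -20.9, 14.4], [-102.5, 13.0, 7.3], [-88.5, -3.3, 20.1]]
side body,cap [(342, [-69.6, -3.1]), (259, [-70.6, -6.4])]
-0.1 0 [(52, 20, 32, 89, 95), (57, 13, 38, 83, 88), (63, 6, 44, 77, 80), (69, 0, 49, 69, 73), (75, -6, 55, 63, 66)]
0 0 [(52, 13, 26, 80, 96), (58, 5, 32, 74, 88), (64, -3, 39, 67, 81), (71, -7, 45, 60, 73), (77, -12, 51, 54, 66)]
0.1 0 [(51, 6, 19, 71, 96), (58, -1, 26, 65, 88), (64, -8, 33, 58, 80), (71, -14, 40, 51, 73), (78, -17, 47, 46, 66)]
-0.07 0.004 (0.2, 0.08, -0.04, [11.1, 12.4], [10, 14, 12, 10, 10, 14, 18, 16], [-0.022, 0.0, 0.018], np.float64(33.8))
-0.07 0.004 (0.2, 0.08, -0.042, [11.9, 12.1], [9, 16, 14, 12, 12, 16, 20, 17], [-0.022, -0.004, 0.018], np.float64(33.8))
-0.06 0.004 (0.2, 0.08, -0.042, [11.9, 12.1], [9, 16, 14, 12, 12, 16, 20, 17], [-0.022, -0.004, 0.018], np.
[... 1047 characters left out ...]
, -0.004, 0.021], np.float64(14.2))
(0.1, 0.0, -0.004, [11.5, 47.0], [7, 0, -6, -13, -15, -14, -16, -18], [-0.022, -0.004, 0.024], np.float64(14.2))
(0.1, 0.0, -0.002, [10.0, 48.2], [5, -1, -8, -14, -16, -15, -18, -19], [-0.022, 0.0, 0.021], np.float64(14.2))
(0.1, 0.0, 0.0, [9.2, 50.1], [4, -2, -8, -14, -16, -17, -18, -20], [-0.022, 0.0, 0.024], np.float64(14.2))
(0.1, 0.0, 0.002, [7.2, 50.9], [2, -4, -10, -15, -18, -18, -20, -22], [-0.022, 0.0, 0.024], np.float64(14.2))
(0.1, 0.0, 0.004, [6.4, 52.8], [2, -4, -10, -15, -19, -20, -21, -23], [-0.022, 0.004, 0.024], np.float64(14.2))
(0.1, 0.0, 0.006, [4.2, 53.2], [0, -5, -12, -16, -21, -21, -23, -25], [-0.022, 0.004, 0.024], np.float64(14.2))
```

Call:
send_rows:
  plan:
    - [255,-0.0032,-0.0028,-0.0027,0]
    - [255,-0.0032,-0.0028,-0.0027,0]
    - [255,0.0072,0.0154,-0.0247,0]
    - [255,0.0072,0.0154,-0.0247,0]
    - [255,0.0072,0.0154,-0.0247,0]
    - [255,0.0072,0.0154,-0.0247,0]
    - [255,0.0072,0.0154,-0.0247,0]
    - [255,0.0072,0.0154,-0.0247,0]
    - [255,0.0072,0.0154,-0.0247,0]
    - [0,0,0,0,0.1]
    - [0,0,0,0,0.1]
    - [0,0,0,0,0]
    - [0,0,0,0,0]
    - [0,0,0,0,0]
    - [0,0,0,0,0]
    - [0,0,0,0,0]
    - [0,0,0,0,0]
    - [0,0,0,0,0]
    - [0,0,0,0,0]

```text
time_s: 15.93
position: [0.5348, -0.1577, 0.2321]
tcp_rot: [[0.168, 0.833, 0.527], [0.926, -0.316, 0.205], [0.338, 0.454, -0.825]]
force: [0.3, 0.4, 0.0]
opening: 0.679
grasp_force: 0.0
```

```bash
python3 st.py; python3 look.py -.07 -.003; for w in -.046 -.042; do python3 tgt.py $w -.07 -.003 .012 .2 .002 .087;done
```

```text
15.93 [ 0.5348 -0.1577  0.2321] tip [ 0.5422 -0.1548  0.2206] tilt 34.45 leanaz 21.3 fwd(-x)az -100.3 F [0.3 0.4 0. ] op 0.679
[[0.168, 0.833, 0.527], [0.926, -0.316, 0.205], [0.338, 0.454, -0.825]] [-44.4  21.3 111.3  49.   43.1 -64.6]
corners bay [[-127.6, -1.6, 210.8], [-117.1, -21.2, 222.2], [-110.0, 12.5, 218.9], [-99.5, -7.1, 230.3]]
side body,cap [(325, [-69.3, -3.3]), (167, [-68.5, -2.6])]
main body/cam [np.float64(11.7), np.float64(10.1)] clear 6.2 contact [-22.  -4.  15.] bodyz 33.4
corners bay mm [[-43.7, -9.1, 2.0], [3.5, -97.0, 52.8], [-26.1, 5.0, 10.1], [21.1, -82.9, 60.9]]
goal [ 0.5794 -0.1781  0.243 ] world d [ 0.0446 -0.0204  0.0109] tool d [-0.0077  0.0485  0.0104] n 0.05
main body/cam [np.float64(10.6), np.float64(11.0)] clear 8.4 contact [-22.   0.  15.] bodyz 33.4
corners bay mm [[-44.0, -5.1, 2.0], [3.2, -93.0, 52.8], [-26.3, 9.0, 10.1], [20.9, -78.9, 60.9]]
goal [ 0.5766 -0.1753  0.243 ] world d [ 0.0418 -0.0176  0.0109] tool d [-0.0056  0.0453  0.0095] n 0.047
```

Call:
send_rows:
  plan:
    - [0,-0.002,0.0154,0.0032,0]
    - [0,-0.002,0.0154,0.0032,0]
    - [0,-0.002,0.0154,0.0032,0]
    - [0,0,0,0,0]
    - [0,0,0,0,0]
    - [0,0,0,0,0]
    - [0,0,0,0,0]

```text
time_s: 16.57
position: [0.5762, -0.1751, 0.2427]
tcp_rot: [[0.168, 0.834, 0.526], [0.926, -0.317, 0.206], [0.339, 0.452, -0.825]]
force: [0.1, 0.6, -0.2]
opening: 1.0
grasp_force: 0.0
```

```bash
python3 st.py;  python3 tgt.py -.043 -.069 -.003 .01 0 .002 .087
```

```text
16.57 [ 0.5762 -0.1751  0.2427] tip [ 0.5835 -0.1722  0.2312] tilt 34.41 leanaz 21.4 fwd(-x)az -100.3 F [ 0.1  0.6 -0.2] op 1.0
[[0.168, 0.834, 0.526], [0.926, -0.317, 0.206], [0.339, 0.452, -0.825]] [-42.3  23.3 104.7  45.6  45.2 -58.1]
corners bay [[-107.8, -41.8, 221.4], [-97.3, -61.4, 232.8], [-90.2, -27.7, 229.6], [-79.6, -47.3, 240.9]]
main body/cam [np.float64(10.9), np.float64(10.7)] clear 8.5 contact [-22.   0.  15.] bodyz 33.5
corners bay mm [[-43.8, -6.1, 2.0], [3.4, -94.1, 52.7], [-26.2, 8.1, 10.1], [21.0, -79.9, 60.8]]
goal [ 0.5796 -0.174   0.0429] world d [ 0.0034  0.0011 -0.1998] tool d [-0.0661 -0.0878  0.1668] n 0.2
```

Call:
send_rows:
  plan:
    - [0,-0.0094,-0.0125,0.0238,0]
    - [0,-0.0094,-0.0125,0.0238,0]
    - [0,-0.0094,-0.0125,0.0238,0]
    - [0,-0.0094,-0.0125,0.0238,0]
    - [0,-0.0094,-0.0125,0.0238,0]
    - [0,-0.0094,-0.0125,0.0238,0]
    - [0,0,0,0,0]
    - [0,0,0,0,0]

```text
time_s: 17.23
position: [0.5796, -0.1742, 0.0712]
tcp_rot: [[0.17, 0.834, 0.525], [0.925, -0.319, 0.208], [0.341, 0.45, -0.825]]
force: [0.4, 0.5, -0.2]
opening: 0.996
grasp_force: 0.0
```

```bash
python3 st.py;  python3 tgt.py -.043 -.069 -.003 .008 0 .002 .087
```

```text
17.23 [ 0.5796 -0.1742  0.0712] tip [ 0.5869 -0.1713  0.0597] tilt 34.37 leanaz 21.6 fwd(-x)az -100.4 F [ 0.4  0.5 -0.2] op 0.996
[[0.17, 0.834, 0.525], [0.925, -0.319, 0.208], [0.341, 0.45, -0.825]] [-42.   41.9 110.4  72.3  32.1 -91.2]
corners bay [[-104.7, -43.3, 49.9], [-94.1, -63.0, 61.2], [-87.0, -29.2, 58.1], [-76.5, -48.9, 69.4]]
main body/cam [np.float64(11.0), np.float64(10.7)] clear 8.2 contact [-22.   0.  15.] bodyz 33.5
corners bay mm [[-43.9, -5.9, 2.0], [3.2, -94.1, 52.4], [-26.3, 8.1, 10.2], [20.9, -80.1, 60.6]]
goal [ 0.5811 -0.1728  0.0429] world d [ 0.0015  0.0015 -0.0284] tool d [-0.0081 -0.012   0.0245] n 0.028
```

Call:
send_rows:
  plan:
    - [0,-0.002,-0.003,0.006,0]
    - [0,-0.002,-0.003,0.006,0]
    - [0,-0.002,-0.003,0.006,0]
    - [0,-0.002,-0.003,0.006,0]
    - [0,0,0,0,0]
    - [0,0.0018,0.001,0.0013,0]
    - [0,0.0018,0.001,0.0013,0]
    - [0,0.0018,0.001,0.0013,0]
    - [0,0.0018,0.001,0.0013,0]
    - [0,0.0018,0.001,0.0013,0]
    - [0,0,0,0,0]

```text
time_s: 18.15
position: [0.5917, -0.1657, 0.0449]
tcp_rot: [[0.167, 0.833, 0.528], [0.926, -0.316, 0.205], [0.337, 0.455, -0.824]]
force: [-0.4, -1.2, 0.3]
opening: 1.0
grasp_force: 0.4
```

```bash
cat > st2.py <<'E'
from st import *
tp=np.array([[x,y,.014] for x in(-.012,.012) for y in(-.056,-.0435)])@R.T+s['position'];print('-y finger corners bay',((tp-[.6251,-.0771,0])@W*1e3).round(1).tolist())
E
python3 st2.py; python3 look.py -.066 -.003
```

```text
18.15 [ 0.5917 -0.1657  0.0449] tip [ 0.5991 -0.1628  0.0334] tilt 34.49 leanaz 21.2 fwd(-x)az -100.2 F [-0.4 -1.2  0.3] op 1.0
[[0.167, 0.833, 0.528], [0.926, -0.316, 0.205], [0.337, 0.455, -0.824]] [-40.3  45.2 109.8  78.3  30.5 -96.5]
corners bay [[-89.9, -44.9, 23.6], [-79.4, -64.6, 35.0], [-72.3, -30.8, 31.7], [-61.8, -50.4, 43.1]]
-y finger corners bay [[-108.3, -10.8, 3.8], [-103.0, -20.6, 9.5], [-90.7, 3.3, 11.9], [-85.4, -6.5, 17.6]]
side body,cap [(348, [-65.5, -2.9]), (176, [-64.4, -2.7])]
```

Call:
send_rows:
  plan:
    - [0,0.00185,0.0008,0.0014,0]
    - [0,0.00185,0.0008,0.0014,0]
    - [0,0.00185,0.0008,0.0014,0]
    - [0,0.00185,0.0008,0.0014,0]
    - [0,0.00185,0.0008,0.0014,0]
    - [0,0.00185,0.0008,0.0014,0]
    - [0,0.00185,0.0008,0.0014,0]
    - [0,0.00185,0.0008,0.0014,0]
    - [0,0.00185,0.0008,0.0014,0]
    - [0,0,0,0,0]

```text
time_s: 19.03
position: [0.6069, -0.1496, 0.043]
tcp_rot: [[0.167, 0.833, 0.528], [0.926, -0.316, 0.205], [0.338, 0.454, -0.824]]
force: [-0.9, 0.1, 1.3]
opening: 0.997
grasp_force: 0.3
```

```bash
python3 st2.py; python3 look.py -.044 -.002
```

```text
19.03 [ 0.6069 -0.1496  0.043 ] tip [ 0.6143 -0.1467  0.0315] tilt 34.48 leanaz 21.3 fwd(-x)az -100.2 F [-0.9  0.1  1.3] op 0.997
[[0.167, 0.833, 0.528], [0.926, -0.316, 0.205], [0.338, 0.454, -0.824]] [-37.7  45.6 108.8  79.1  29.6 -94.7]
corners bay [[-67.9, -42.8, 21.7], [-57.3, -62.4, 33.1], [-50.3, -28.6, 29.8], [-39.7, -48.2, 41.2]]
-y finger corners bay [[-86.2, -8.6, 2.0], [-80.9, -18.4, 7.6], [-68.6, 5.5, 10.1], [-63.3, -4.3, 15.8]]
side body,cap [(358, [-43.5, 0.3]), (175, [-42.5, 0.7])]
```

Call:
send_rows:
  plan:
    - [0,0.002,0.0003,0.001,0]
    - [0,0.002,0.0003,0.001,0]
    - [0,0.002,0.0003,0.001,0]
    - [0,0.002,0.0005,0.001,0]
    - [0,0.002,0.0006,0.001,0]
    - [0,0.002,0.0006,0.001,0]
    - [0,0.002,0.0007,0.0011,0]
    - [0,0.002,0.0008,0.0011,0]
    - [0,0,0,0,0]

```text
time_s: 19.83
position: [0.6173, -0.1343, 0.0435]
tcp_rot: [[0.167, 0.833, 0.527], [0.926, -0.316, 0.206], [0.338, 0.454, -0.824]]
force: [-0.5, -0.6, 0.0]
opening: 1.001
grasp_force: 0.2
```

```bash
python3 st2.py; python3 look.py -.026 0
```

```text
19.83 [ 0.6173 -0.1343  0.0435] tip [ 0.6247 -0.1314  0.0319] tilt 34.48 leanaz 21.3 fwd(-x)az -100.2 F [-0.5 -0.6  0. ] op 1.001
[[0.167, 0.833, 0.527], [0.926, -0.316, 0.206], [0.338, 0.454, -0.824]] [-35.5  45.6 108.3  79.8  28.8 -93.3]
corners bay [[-50.0, -38.0, 22.2], [-39.4, -57.6, 33.6], [-32.4, -23.8, 30.3], [-21.8, -43.4, 41.7]]
-y finger corners bay [[-68.3, -3.8, 2.5], [-63.1, -13.6, 8.1], [-50.7, 10.3, 10.6], [-45.5, 0.5, 16.3]]
side body,cap [(401, [-25.2, 3.5]), (190, [-24.6, 4.2])]
```

Call:
send_rows:
  plan:
    - [0,0.0021,-0.0007,0.0007,0]
    - [0,0.0021,-0.0007,0.0007,0]
    - [0,0.0021,-0.0003,0.0008,0]
    - [0,0.002,0.0003,0.0009,0]
    - [0,0.0019,0.0007,0.001,0]
    - [0,0.0018,0.0009,0.0012,0]
    - [0,0.0018,0.001,0.0012,0]
    - [0,0,0,0,0]

```text
time_s: 20.55
position: [0.6241, -0.1206, 0.0434]
tcp_rot: [[0.167, 0.833, 0.528], [0.926, -0.316, 0.206], [0.338, 0.454, -0.824]]
force: [-0.6, -0.5, -0.5]
opening: 0.998
grasp_force: 0.3
```

```bash
python3 st2.py; python3 look.py -.013 .004
```

```text
20.55 [ 0.6241 -0.1206  0.0434] tip [ 0.6315 -0.1178  0.0318] tilt 34.48 leanaz 21.3 fwd(-x)az -100.2 F [-0.6 -0.5 -0.5] op 0.998
[[0.167, 0.833, 0.528], [0.926, -0.316, 0.206], [0.338, 0.454, -0.824]] [-33.7  45.6 108.1  81.   28.  -92.8]
corners bay [[-35.9, -32.2, 22.1], [-25.4, -51.8, 33.5], [-18.3, -18.0, 30.2], [-7.8, -37.6, 41.6]]
-y finger corners bay [[-54.2, 2.0, 2.4], [-49.0, -7.8, 8.0], [-36.6, 16.1, 10.5], [-31.4, 6.3, 16.1]]
side body,cap [(450, [-10.9, 6.4]), (195, [-10.2, 7.0])]
```

Call:
send_rows:
  plan:
    - [0,0.0018,-0.0003,0.0009,0]
    - [0,0.0018,-0.0002,0.0009,0]
    - [0,0.0018,0.0005,0.001,0]
    - [0,0.0018,0.0008,0.001,0]
    - [0,0.0018,0.001,0.001,0]
    - [0,0.0018,0.001,0.0011,0]
    - [0,0,0,0,0]

```text
time_s: 21.18
position: [0.6313, -0.1103, 0.0434]
tcp_rot: [[0.167, 0.833, 0.527], [0.926, -0.316, 0.206], [0.338, 0.454, -0.824]]
force: [-0.2, 0.5, -0.4]
opening: 0.999
grasp_force: 0.2
```

```bash
python3 st2.py; python3 look.py 0 .006;python3 -c "
from look import *
print(look(0,.006,'top'))"
```

```text
21.18 [ 0.6313 -0.1103  0.0434] tip [ 0.6387 -0.1074  0.0319] tilt 34.48 leanaz 21.3 fwd(-x)az -100.2 F [-0.2  0.5 -0.4] op 0.999
[[0.167, 0.833, 0.527], [0.926, -0.316, 0.206], [0.338, 0.454, -0.824]] [-32.3  45.7 107.6  81.3  27.4 -91.7]
corners bay [[-23.7, -29.1, 22.1], [-13.1, -48.7, 33.5], [-6.0, -14.9, 30.2], [4.5, -34.5, 41.6]]
-y finger corners bay [[-42.0, 5.1, 2.4], [-36.7, -4.7, 8.1], [-24.4, 19.2, 10.5], [-19.1, 9.4, 16.2]]
side body,cap [(576, [2.5, 7.5]), (200, [1.9, 7.7])]
[(172, [9.4, 6.3]), (78, [0.4, 4.7])]
```

Call:
send_rows:
  plan:
    - [0,0.00045,0.00025,0.0003,0]
    - [0,0.00045,0.00025,0.0003,0]
    - [0,0.00045,0.00025,0.0003,0]
    - [0,0.00045,0.00025,0.0003,0]

```text
time_s: 21.62
position: [0.6328, -0.1094, 0.0434]
tcp_rot: [[0.168, 0.833, 0.527], [0.926, -0.317, 0.205], [0.337, 0.454, -0.825]]
force: [0.7, -0.4, -1.0]
opening: 0.998
grasp_force: 0.4
```

Call:
send_rows:
  plan:
    - [0,0.00045,0.00025,0.0003,0]
    - [0,0.00045,0.00025,0.0003,0]
    - [0,0.00045,0.00025,0.0003,0]

```text
time_s: 21.87
position: [0.6341, -0.1081, 0.0435]
tcp_rot: [[0.168, 0.833, 0.527], [0.926, -0.317, 0.205], [0.338, 0.454, -0.825]]
force: [-0.5, -0.7, -0.8]
opening: 0.998
grasp_force: 0.4
```

```bash
python3 st2.py; python3 look.py 0.004 .006;python3 -c "
from look import *
print(look(0,.006,'top'))"
```

```text
21.87 [ 0.6341 -0.1081  0.0435] tip [ 0.6415 -0.1052  0.0319] tilt 34.46 leanaz 21.2 fwd(-x)az -100.3 F [-0.5 -0.7 -0.8] op 0.998
[[0.168, 0.833, 0.527], [0.926, -0.317, 0.205], [0.338, 0.454, -0.825]] [-31.8  45.7 107.4  81.2  27.2 -91.1]
corners bay [[-20.1, -29.2, 22.2], [-9.6, -48.9, 33.6], [-2.5, -15.1, 30.3], [8.1, -34.7, 41.7]]
-y finger corners bay [[-38.4, 4.9, 2.5], [-33.2, -4.9, 8.1], [-20.8, 19.1, 10.6], [-15.5, 9.3, 16.2]]
side body,cap [(598, [6.9, 7.0]), (199, [5.6, 7.6])]
[(194, [10.0, 8.1]), (75, [3.6, 4.3])]
```

Call:
send_rows:
  plan:
    - [0,0.00045,0.00025,0.0003,0]
    - [0,0.00045,0.00025,0.0003,0]
    - [0,0.00045,0.00025,0.0003,0]

```text
time_s: 22.22
position: [0.635, -0.1073, 0.0432]
tcp_rot: [[0.169, 0.833, 0.527], [0.927, -0.316, 0.204], [0.336, 0.454, -0.825]]
force: [-3.2, -2.8, -0.2]
opening: 0.997
grasp_force: 2.1
```

Call:
send_rows:
  plan:
    - [0,0.00045,0.00025,0.0003,0]
    - [0,0.00045,0.00025,0.0003,0]
    - [0,0,0,0,0]

```text
time_s: 22.47
position: [0.6354, -0.107, 0.0432]
tcp_rot: [[0.169, 0.833, 0.526], [0.927, -0.316, 0.202], [0.335, 0.453, -0.826]]
force: [-5.5, -3.9, 1.1]
opening: 0.996
grasp_force: 3.4
```

```bash
python3 st2.py; python3 - <<'E'
from look import *
print(look(.006,.006))
a,_=capture("top");b,_=capture("side")
cv2.imwrite("pics/c3.png",np.hstack([cv2.resize(a[130:240,210:320],None,fx=3.6,fy=3.6),cv2.resize(b[110:220,210:320],None,fx=3.6,fy=3.6)]))
E
```

```text
22.47 [ 0.6354 -0.107   0.0432] tip [ 0.6428 -0.1042  0.0316] tilt 34.3 leanaz 21.0 fwd(-x)az -100.4 F [-5.5 -3.9  1.1] op 0.996
[[0.169, 0.833, 0.526], [0.927, -0.316, 0.202], [0.335, 0.453, -0.826]] [-31.6  45.7 107.2  81.   27.  -90.7]
corners bay [[-18.5, -29.3, 21.9], [-8.0, -48.9, 33.2], [-0.9, -15.2, 29.9], [9.7, -34.8, 41.3]]
-y finger corners bay [[-36.9, 4.8, 2.2], [-31.6, -5.0, 7.9], [-19.2, 19.0, 10.2], [-14.0, 9.2, 15.9]]
[(614, [8.0, 6.9]), (202, [5.8, 7.7])]
```

View pics/c3.png

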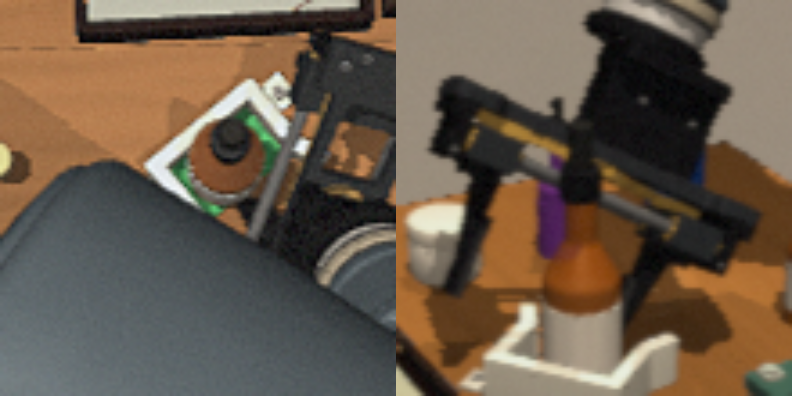

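Home: the force rises to 6.7 N and both views show the bottle upright in the bay against the back wall. Backing off, then lifting straight up.

Call:
send_rows:
  plan:
    - [0,-0.0007,-0.0004,-0.0005,0]
    - [0,-0.0015,-0.0008,-0.0011,0]
    - [0,-0.0015,-0.0008,-0.0011,0]
    - [0,-0.0015,-0.0008,-0.0011,0]
    - [0,-0.0015,-0.0008,-0.0011,0]
    - [0,-0.0015,-0.0008,-0.0011,0]
    - [0,0,0,0,0]
    - [0,0.0067,0.0091,-0.0165,0]
    - [0,0.0067,0.0091,-0.0165,0]
    - [0,0.0067,0.0091,-0.0165,0]
    - [0,0.0067,0.0091,-0.0165,0]
    - [0,0.0067,0.0091,-0.0165,0]
    - [0,0.0067,0.0091,-0.0165,0]
    - [0,0.0067,0.0091,-0.0165,0]
    - [0,0.0067,0.0091,-0.0165,0]
    - [0,0.0067,0.0091,-0.0165,0]
    - [0,0.0067,0.0091,-0.0165,0]
    - [0,0.0067,0.0091,-0.0165,0]
    - [0,0.0067,0.0091,-0.0165,0]
    - [0,0,0,0,0]

```text
time_s: 24.28
position: [0.63, -0.1149, 0.2884]
tcp_rot: [[0.166, 0.829, 0.534], [0.927, -0.315, 0.202], [0.335, 0.461, -0.821]]
force: [0.5, -1.2, 1.1]
opening: 0.997
grasp_force: 0.0
```

```bash
python3 st.py; python3 - <<'E'
from look import *
print(look(.006,.006))
a,d=capture("top");b,_=capture("side");P=cloud("top",d)
for nm,q in dict(small=(-.134,.098),purple=(-.157,-.085),blue=(-.267,-.046),jar=(-.1,-.14)).items():
    c=O2+q[0]*bx+q[1]*by;Q=P[(np.hypot(P[...,0]-c[0],P[...,1]-c[1])<.03)&(P[...,2]>.03)&(P[...,2]<.18)];print(nm,c.round(3),len(Q),Q.mean(0).round(3) if len(Q) else 0)
cv2.imwrite("pics/c4.png",np.hstack([cv2.resize(a[120:320,190:400],None,fx=1.9,fy=1.9),cv2.resize(b[90:290,190:400],None,fx=1.9,fy=1.9)]))
E
```

```text
24.28 [ 0.63   -0.1149  0.2884] tip [ 0.6374 -0.1121  0.2769] tilt 34.78 leanaz 20.7 fwd(-x)az -100.1 F [ 0.5 -1.2  1.1] op 0.997
[[0.166, 0.829, 0.534], [0.927, -0.315, 0.202], [0.335, 0.461, -0.821]] [-32.8  21.1  99.   40.3  45.2 -42.9]
corners bay [[-27.7, -31.8, 267.1], [-17.2, -51.4, 278.7], [-10.1, -17.6, 275.2], [0.4, -37.2, 286.7]]
[(598, [8.0, 6.8]), (194, [5.8, 7.8])]
small [ 0.46  -0.091] 155 [ 0.461 -0.091  0.066]
purple [ 0.562 -0.244] 0 0
blue [ 0.454 -0.287] 0 0
jar [ 0.641 -0.248] 291 [ 0.646 -0.252  0.04 ]
```

View pics/c4.png

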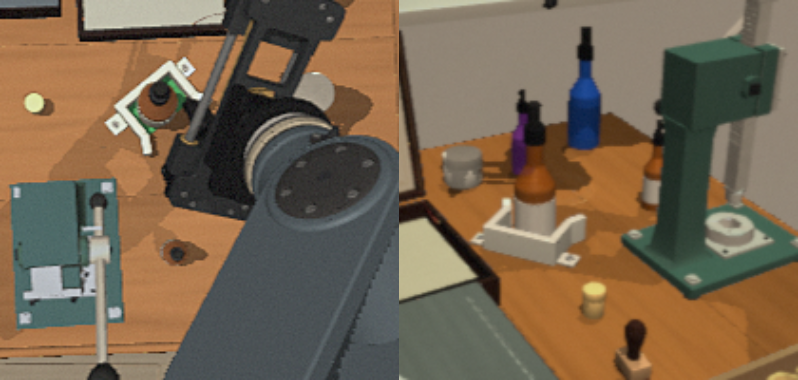

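Both views show the bottle upright at the bay's back wall, with the jar, vial, stamp, blue, purple and small amber bottles standing undisturbed and the hand well clear.

```bash
python3 -c "
from rig import *
print(hand_in())"
```

```text
the job is handed in; nothing more can be done
None
```

The tall amber bottle is upright and touching the bay's back wall, pushed there low on its body, everything else was left standing in place, and the job is handed in at about 24 s.

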